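# Open the leaning case with its screw-in plug puller

## Robot

A 6-joint arm with a two-finger parallel gripper is mounted at the origin on the work surface. World frame = base frame: x ahead of the robot, y to its left, z up, the work surface at z = 0. Lengths are in m, angles in rad, forces in N, time in s.
With the tool pointing down it reaches from about 0.35 to 0.975 m from the base axis. Payload 4.9 kg.
Tool frame: the origin (TCP) lies on the centre line of the jaws, within the pads' length; the fingertips stand 14 mm ahead of it and the grasp point (between the pads) lies 5 mm behind it; y points along the fingers, z is the direction in which the jaws open and shut, and the axes are right-handed (so a half turn about y gives the same grasp; the last joint's range is limited). The gripper opens to 85 mm and grips with 20 to 120 N. Pads are 22 mm wide; open, the fingers measure 114 mm over their backs; the gripper's body (76 mm by 85 mm) begins 54 mm behind the grasp point. The pads swing forward as they close: fully open they stand 13 mm farther back than shut.
Start: joints at [-0.119, 0.053, 1.613, -0, 1.476, -0.119], TCP at [0.625, 0, 0.245] pointing down, gripper open.
Joint ranges: [-3.01, 3.01], [-1.01, 2.22], [0.06, 2.58], [-1.02, 4.17], [0.09, 2.62], [-3.14, 3.14]. Speed limits (rad/s): [2.57, 2.57, 3.14, 3.14, 3.14, 3.14].

## Interface

Orientations are given as a rotation vector (axis times angle).
In Python, from station import ctrl gives the robot as it stands.
- The arm moves only by the tool servo_tool, never from a script. Its arguments are lists of equal length, an entry for each row: "delta_pos": the shift along the tool's x, y, z in m, a list of three; "dr": the turn, a rotation vector about the tool's x, y, z in degrees, a list of three; "grip": the opening, from 0 (shut) to 1 (fully open). In form: {"delta_pos": [[x, y, z], ...], "dr": [[rx, ry, rz], ...], "grip": [grip, ...]}. A call has 1 to 5 rows; each row shifts and turns the pose as measured when the row begins, along the tool's axes as they then stand; what a row does not reach is not made up. A row lasts 1/8 s, in which the tool goes at most 62.5 mm and 10.7 degrees, less where a joint would pass 70% of its speed; a pose out of reach is approached as far as the arm can. A call is refused whole if a number of a shift passes 0.0625 or a number of a turn 10.7, either way. A call with a gripper value outside its range is refused whole. The fingers move at their own pace and stop on an object; "grip_force" is the grip in N (left out, the last holds). Time passes only in rows, so rows that do not move let the fingers close. It gives the time, the measured TCP pose, the force and the opening at its end, in the units of the state.
- ctrl.get_obs(): the state, without advancing time (a new reading comes with each control period).
- ctrl.get_image(name): name is "scene" or "side" or "wrist"; returns the picture (480x640x3 uint8, red, green, blue); there is no depth.
- ctrl.camera_params(name): a dict with "fovy" (degrees; the focal length in pixels is half the picture's height over the tangent of half this angle, whatever the lens; pixels are square), "cx", "cy" (the principal point, pixels), "eye" and "rotation" of the camera in the world. Camera axes: x right, y down, z forward; pixel columns grow to the right and rows downward; lengths in m; the calibration is good to about 2 mm. A picture is of the moment at which its call begins: read the wrist's pose just before it. camera_params takes no time and is no camera call; for the wrist camera it gives the pose at the moment of the call.
- ctrl.finish_job(): hands the job in, once; it reports no verdict.
Trained networks look in the newest picture that a camera, given by its name, has taken for a name from the list of things; names that differ only in an ending like _2 or _b are one class to them, and where a whole thing is asked for, a point or a joint stands for the part that bears it (a point fixed in the world has none). Each returns a list of dicts, best first, with "score" (0 to 1); they miss things now and then, are a little off and sometimes report something else, mostly with a low value. They report only what shows in the picture. A call takes as long as a camera call. They do not tell look-alikes from the thing itself.
- ctrl.masks_of(camera, label): "pixels" (480x640 bool, what is visible of it) and "extent" ([left, top, right, bottom] in pixels, round what is visible of it).
The state is a dict: "t": time; "q": joint angles; "dq": joint speeds; "effort": joint torques, N m; "tool_pos": TCP position; "tool_rot": TCP orientation; "contact_force": force on the tool from outside, world axes, zero at the start; "wrist_torque": the same for the moment, N m; "opening": finger opening in m.
Only numpy, scipy, OpenCV 4.12 (cv2) and the standard library are available. Lean on these libraries where they do the work, as an engineer would, in place of code of your own. Each camera call takes 0.05 s, during which the arm holds its last target.

## Task

Open the leaning wooden case: take the T-handled puller from its stand, put it all the way into the slot of the plug that closes the case and screw it clockwise about a quarter turn, then draw the plug straight out along the case's axis. Set the plug down gently, upright on the floor of the shallow tray, with the puller still screwed into it, and let go. Leave the ink bowl, tea canister and stone seal where they are.

Things in the scene. Friction and masses are not known exactly. Their poses are not given: they have to be found in the camera images.
- case_mouth (a point): Square wooden case, 66 x 66 mm outside, 150 mm long, fixed on a cradle, leaning 29 degrees from vertical, its open end up and roughly towards the robot. Point: centre of the mouth, level with the rim, 160 mm above the table. z points out of the mouth along the case's axis; x and y run along the square sides, y is level. Bore 50 x 50 mm, its solid floor 46 mm below the rim.
- plug: Loose plug closing the case: wooden block 48 x 48 x 40 mm with a brass face, about 180 g. Starts with its underside on the bore's floor, face 6 mm below the rim; slides out along the case's axis with 1 mm play all round, cannot turn in the case. Origin: centre of its underside; z points square out of the face. A slot 34 x 12 mm in the face, long side along x, opens into a wider hollow.
- plug_seat (a point): Seat inside the plug, on its axis, 11.5 mm below the face and 28.5 mm above the underside (axes as the plug): where the centre of the puller's cross bar is when the collar rests on the face. Coarse right-hand thread: entered along x, the bar turns only clockwise seen from outside, to a stop at 90 to 100 degrees; from 60 degrees on it holds the plug with about 1 mm play.
- puller_grip (a point): Handle centre of the loose T-shaped puller (about 120 g). The handle is a flat-sided wooden bar 62 mm long (x), 14 mm wide (y, the sides to grip), 22 mm high (z); z points along the rod from cross bar to handle. Starts upright in the stand, handle centre 91.5 mm above the table, along the stand's x; lifts straight up, clear after 20 mm.
- puller_bar (a point): Centre of the steel cross bar at the lower end of the same puller, 73 mm below the handle centre on the rod's axis (same axes). The bar is 30 mm long (x, parallel to the handle), 7 mm wide (y), 6 mm high. Above it an 8 mm rod carries a round collar, 34 mm across, 4 mm thick, its underside 11.5 mm above this point.
- puller: The same puller; origin at the rod's lower end (underside of the cross bar), 76 mm below the handle centre; z towards the handle.
- stand: Wooden block 80 x 70 x 30 mm, fixed on the table, with a slot in its top in which the puller stands, its collar resting on the top. Origin: centre of its underside.
- tray_floor (a point): Shallow open wooden tray, 142 x 142 mm outside, 130 x 130 mm inside, 14 mm high, fixed on the table. Point: centre of its inner floor, 6 mm above the table; z up, x and y along its sides.
- inkstone: Bystander: open dark round ink bowl, 100 mm across, 35 mm high; origin at the centre of its underside.
- canister: Bystander: green tea canister, 54 mm across, 85 mm high; origin at the centre of its underside.
- seal: Bystander: upright stone seal 30 x 30 x 60 mm; origin at the centre of its underside.
Things that resemble listed ones, but are neither listed nor needed, are in the scene too. Leave any orange or red look-alike of the plug alone.

How it is judged:
On the way, in this order (a step that is already met when the one before it is completed fails the run):
1. the puller is fully in the plug (collar on the face, within 6 mm) and turned at least 56 degrees, the plug still in the case (distance between puller_bar and plug_seat below 0.006 m and angle between the x axis of puller_bar and the y axis of plug_seat, either way round below 0.6 rad and z of plug_seat in the frame of case_mouth below -0.01 m), for 0.1 s.
2. the plug is drawn out straight: its underside within 6 mm of the mouth or beyond, on the case's axis within 15 mm and 0.25 rad, by the puller (distance between puller_bar and plug_seat below 0.006 m and angle between the x axis of puller_bar and the y axis of plug_seat, either way round below 0.6 rad and z of plug in the frame of case_mouth above -0.006 m and angle between the z axis of plug and the z axis of case_mouth, either way round below 0.25 rad and x of plug in the frame of case_mouth between -0.015 and 0.015 m and y of plug in the frame of case_mouth between -0.015 and 0.015 m), for 0.05 s.
At the end, for the whole second after the job is handed in: The plug stands upright (within 0.1 rad) and still on the tray's inner floor (underside within 4 mm of it, centre within 50 mm of the tray's centre each way), with the puller still fully in it (cross bar within 6 mm of its seat) and turned at least 56 degrees (distance between puller_bar and plug_seat below 0.006 m and angle between the x axis of puller_bar and the y axis of plug_seat, either way round below 0.6 rad and angle between plug's own z axis and vertical below 0.1 rad and z of plug in the frame of tray_floor below 0.004 m and x of plug in the frame of tray_floor between -0.05 and 0.05 m and y of plug in the frame of tray_floor between -0.05 and 0.05 m and linear speed of plug below 0.02 m/s and linear speed of puller below 0.03 m/s); the robot touches nothing.
It fails at once if a bystander (ink bowl, canister or seal) is pushed more than 30 mm (distance of any of inkstone, canister, seal from where it was at the start of the episode above 0.03 m).
It fails at once if the plug is dropped or slammed into the tray (faster than 0.5 m/s within 60 mm above its floor) (horizontal distance between plug and tray_floor below 0.08 m and z of plug in the frame of tray_floor below 0.06 m and linear speed of plug above 0.5 m/s).
It also fails if it takes over 59 s, if anything falls off the work surface, if the arm or the gripper's body presses on something with over 40 N, if the wrist force passes 120 N, or if a joint passes its speed limit or range.

## Working session

There is one attempt and no reset: what is moved stays moved. The work goes in short steps, Python scripts to look and compute and a tool call to move; the robot and the scene stay as the last step left them, time stands still between calls to the robot, and variables do not carry over. Pictures are saved under pics/ and viewed, and the job is handed in when it is done.

Besides the shell and the picture viewer there is one more tool, called after "Call:" as a command line: name --argument value ..., lists and objects as JSON in quotes. servo_tool: Moves the arm, as the interface text tells. Its arguments: {"type":"object","properties":{"delta_pos":{"type":"array","items":{"type":"array","items":{"type":"number"}}},"dr":{"type":"array","items":{"type":"array","items":{"type":"number"}}},"grip":{"type":"array","items":{"type":"number"}},"grip_force":{"type":"number"}},"required":["delta_pos","dr","grip"]}

```bash
mkdir -p pics; ls; cat > h.py <<'E'
import numpy as np, cv2
from scipy.spatial.transform import Rotation as R
from station import ctrl
def save(im,n): cv2.imwrite('pics/'+n,cv2.cvtColor(im,cv2.COLOR_RGB2BGR))
def ray(p,uv):
    f=240/np.tan(np.radians(p['fovy'])/2)
    d=np.array([(uv[0]-p['cx'])/f,(uv[1]-p['cy'])/f,1.]); d=np.array(p['rotation'])@d
    return np.array(p['eye']),d/np.linalg.norm(d)
def proj(p,X):
    f=240/np.tan(np.radians(p['fovy'])/2)
    c=(np.atleast_2d(X)-np.array(p['eye']))@np.array(p['rotation'])
    return np.c_[p['cx']+f*c[:,0]/c[:,2],p['cy']+f*c[:,1]/c[:,2]]
def onz(p,uv,z):
    e,d=ray(p,uv); return e+d*(z-e[2])/d[2]
E
python3 - <<'E'
from h import *
o=ctrl.get_obs(); print(o)
for n in ['scene','side','wrist']:
    p=ctrl.camera_params(n); save(ctrl.get_image(n),n+'0.png'); print(n,p)
E
```

```text
pics
{'t': 0.0, 'q': array([-1.19020463e-01,  5.33675235e-02,  1.61425378e+00,  4.54766135e-06,
        1.47601017e+00, -1.18975623e-01]), 'dq': array([ 0.00090292, -0.00077193,  0.00053629,  0.00060723, -0.00075696,
       -0.00073599]), 'effort': array([ 2.70554956e-04, -3.93670499e+01, -3.70175600e+01, -1.62778279e-04,
        6.93513779e-03, -6.06393527e-06]), 'tool_pos': array([6.24419851e-01, 5.82150622e-05, 2.44080406e-01]), 'tool_rot': array([-1.21048676,  1.21083969, -1.20809378]), 'contact_force': array([ 0.86365612,  0.20469264, -0.68160373]), 'wrist_torque': array([ 0.03422429, -0.01341474, -0.02784583]), 'opening': 0.08546378316972032}
scene {'fovy': 57.84862295180059, 'cx': 326.57502930825285, 'cy': 241.7479579990653, 'eye': array([1.22804571, 0.20003166, 0.91557272]), 'rotation': array([-1.72916873, -1.9600396 ,  0.71098445])}
side {'fovy': 42.086736860087335, 'cx': 317.8510024209996, 'cy': 240.6520402771593, 'eye': array([ 0.31789943, -0.75374878,  0.93188357]), 'rotation': array([-2.27415186,  0.38155306, -0.16266611])}
wrist {'fovy': 67.73138781415138, 'cx': 321.5288056627483, 'cy': 236.37977563838726, 'eye': array([0.62463322, 0.0739167 , 0.37343246]), 'rotation': array([ 2.85251736e+00,  1.65694211e-03, -2.55512017e-03])}
```

```bash
sed -i "s/np.array(p\['rotation'\])/R.from_rotvec(p['rotation']).as_matrix()/g" h.py; cat h.py | grep matrix
```

```text
d=np.array([(uv[0]-p['cx'])/f,(uv[1]-p['cy'])/f,1.]); d=R.from_rotvec(p['rotation']).as_matrix()@d
    c=(np.atleast_2d(X)-np.array(p['eye']))@R.from_rotvec(p['rotation']).as_matrix()
```

View pics/scene0.png

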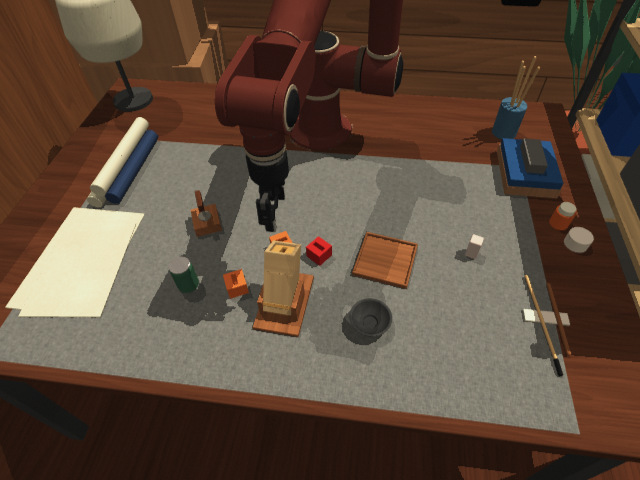

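View pics/side0.png

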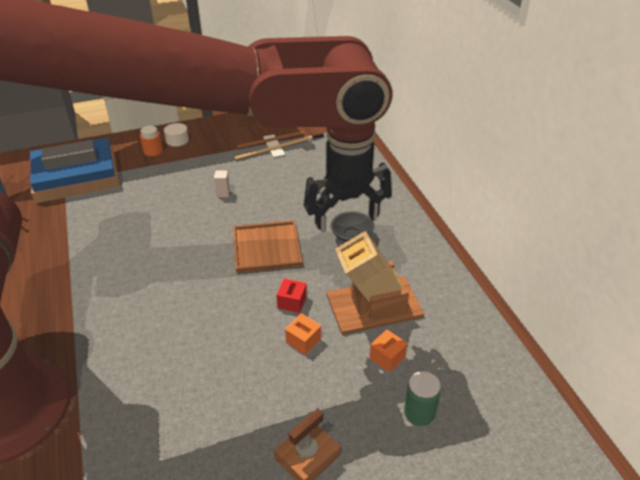

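View pics/wrist0.png

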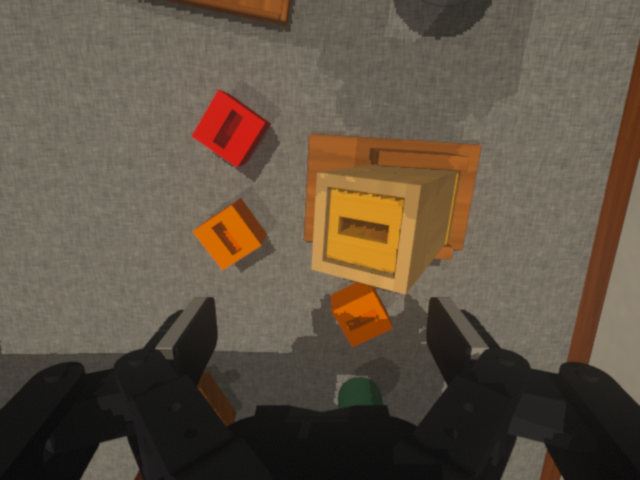

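```bash
python3 - <<'E'
from h import *
for c,labs in dict(scene=['stand','puller','tray_floor','plug','case_mouth','inkstone','canister','seal'],side=['stand','puller','tray_floor','plug','case_mouth','inkstone','canister','seal'],wrist=['plug','case_mouth']).items():
    for l in labs:
        try:
            r=ctrl.masks_of(c,l)
            print(c,l,[(round(x['score'],2),np.round(x['extent']).tolist(),np.round(np.argwhere(x['pixels']).mean(0)[::-1],1).tolist()) for x in r[:4]])
        except Exception as e: print(c,l,e)
def crop(n,x0,y0,x1,y1,k,out):
    im=cv2.imread(f'pics/{n}0.png')[y0:y1,x0:x1]; cv2.imwrite('pics/'+out,cv2.resize(im,None,fx=k,fy=k,interpolation=cv2.INTER_CUBIC))
crop('scene',230,225,330,335,5,'c_scene.png'); crop('side',320,220,430,340,5,'c_side.png'); crop('wrist',290,110,490,300,3,'c_wrist.png')
crop('scene',180,180,240,240,8,'s_scene.png'); crop('side',260,400,350,480,7,'s_side.png')
E
```

```text
scene stand [(0.61, [194.0, 203.0, 223.0, 233.0], [206.4, 221.4])]
scene puller [(0.69, [195.0, 190.0, 210.0, 223.0], [201.9, 208.8]), (0.19, [272.0, 245.0, 294.0, 252.0], [282.9, 248.6])]
scene tray_floor [(0.59, [355.0, 232.0, 418.0, 288.0], [384.9, 259.6])]
scene plug [(0.83, [307.0, 235.0, 330.0, 264.0], [318.2, 250.0]), (0.71, [224.0, 267.0, 248.0, 299.0], [235.0, 283.2]), (0.49, [274.0, 248.0, 295.0, 253.0], [282.9, 248.6]), (0.48, [268.0, 234.0, 292.0, 245.0], [280.3, 237.3])]
scene case_mouth [(0.65, [263.0, 240.0, 303.0, 316.0], [280.0, 278.0]), (0.17, [347.0, 301.0, 393.0, 334.0], [370.1, 316.9])]
scene inkstone [(0.88, [347.0, 297.0, 392.0, 335.0], [370.3, 316.8])]
scene canister [(0.57, [169.0, 256.0, 200.0, 293.0], [183.5, 274.2]), (0.52, [352.0, 232.0, 419.0, 288.0], [385.5, 259.4])]
scene seal [(0.6, [466.0, 234.0, 484.0, 256.0], [473.8, 246.0])]
side stand [(0.94, [270.0, 423.0, 341.0, 480.0], [307.5, 456.0])]
side puller [(0.83, [287.0, 407.0, 323.0, 456.0], [305.6, 434.3])]
side tray_floor [(0.95, [235.0, 223.0, 299.0, 274.0], [265.9, 245.9])]
side plug [(0.94, [341
[... 237 characters left out ...]
232.0, 402.0, 297.0], [369.3, 269.5]), (0.39, [402.0, 369.0, 442.0, 427.0], [421.3, 398.2]), (0.24, [270.0, 424.0, 342.0, 480.0], [307.4, 456.0])]
side inkstone [(0.63, [330.0, 214.0, 371.0, 243.0], [350.8, 224.7])]
side canister [(0.72, [404.0, 371.0, 440.0, 425.0], [421.5, 398.1]), (0.39, [292.0, 409.0, 326.0, 459.0], [305.8, 434.0])]
side seal [(0.7, [211.0, 173.0, 227.0, 194.0], [221.3, 183.2])]
wrist plug [(0.91, [191.0, 88.0, 266.0, 167.0], [230.3, 128.6]), (0.9, [334.0, 279.0, 394.0, 345.0], [359.8, 312.6]), (0.71, [328.0, 192.0, 404.0, 274.0], [364.6, 228.5]), (0.63, [192.0, 201.0, 265.0, 267.0], [230.9, 233.9])]
wrist case_mouth [(0.65, [311.0, 164.0, 462.0, 292.0], [391.3, 219.5])]
```

View pics/c_scene.png

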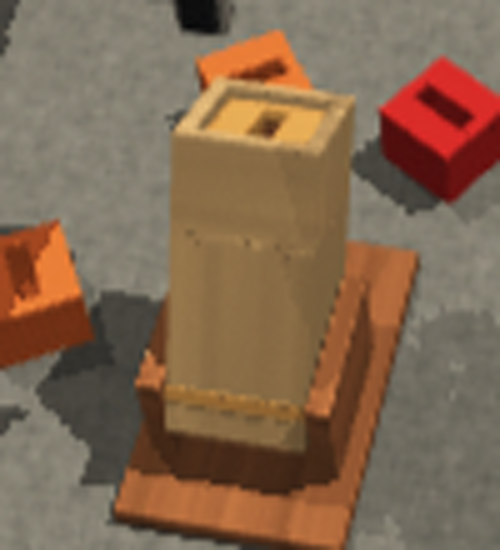

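View pics/c_side.png

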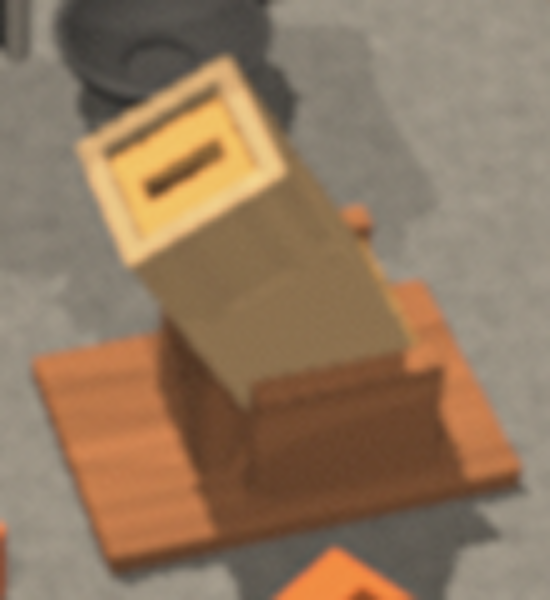

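View pics/c_wrist.png

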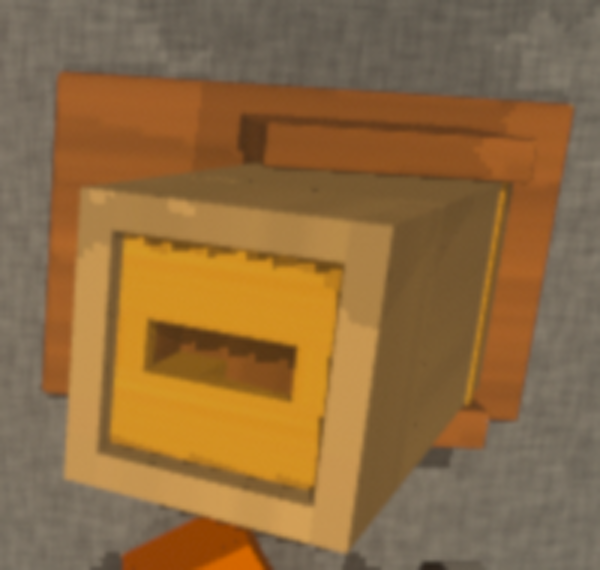

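View pics/s_scene.png

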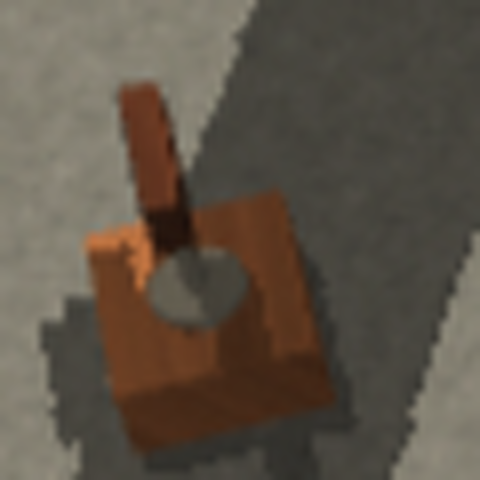

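View pics/s_side.png

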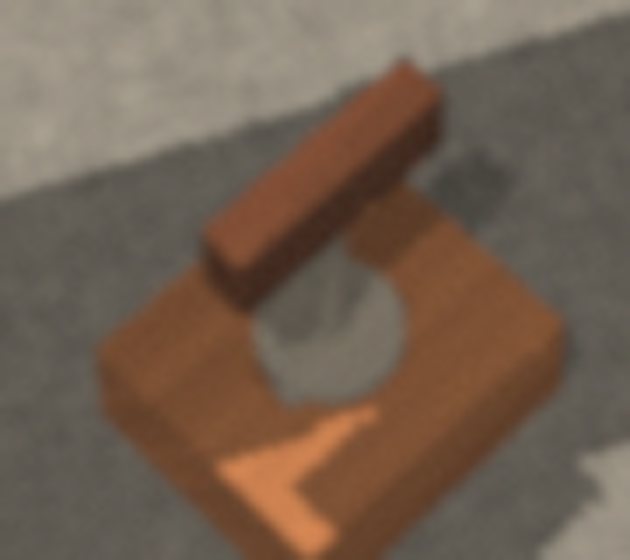

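```bash
cat > fit.py <<'E'
from h import *
from scipy.optimize import least_squares
P={n:ctrl.camera_params(n) for n in ['scene','side','wrist']}
def go():
    cw=np.array([[82,188],[393,225],[350,552],[66,478]])/3+[290,110]
    cs=np.array([[78,150],[228,57],[288,172],[132,268]])/5+[320,220]
    cc=np.array([[353,97],[320,152],[175,137],[212,80]])/5+[230,225]
    # world order: wrist: TL=(-x,+y) TR=(+x,+y) BR BL
    # side: left=(-x,+y?) 
    s=.033
    loc=np.array([[-s,s,0],[s,s,0],[s,-s,0],[-s,-s,0]])
    return cw,cs,cc,loc
cw,cs,cc,loc=go()
def case(p):
    # z axis leaning to robot: z=(-sin t,0,cos t) rotated by yaw; x axis chosen = (cos t,0,sin t); y=z cross x
    x,y,z,yaw,t=p
    return R.from_euler('z',yaw)*R.from_euler('y',-t), np.array([x,y,z])
def res(p,cams):
    r,o=case(p); W=r.apply(loc)+o; out=[]
    for n,c in cams: out.append((proj(P[n],W)-c).ravel())
    return np.concatenate(out)
if __name__=='__main__':
    for order in range(4):
        for ordc in range(4):
            f=least_squares(res,[.66,.09,.16,0,.5],args=([('wrist',cw),('side',np.roll(cs,order,0)),('scene',np.roll(cc,ordc,0))],))
            if f.cost<300: print(order,ordc,f.x[:3],np.degrees(f.x[3:]),f.cost,np.round(f.fun,1))
    for cams in [[('wrist',cw)]]:
        f=least_squares(res,[.66,.09,.16,0,.5],args=(cams,)); print(f.x[:3],np.degrees(f.x[3:]),f.cost)
E
python3 fit.py
```

```text
0 0 [0.64953525 0.01294585 0.15936567] [-3.06715246 28.46402971] 2.9141208130888994 [ 0.1  0.4 -0.3  0.2 -0.4 -0.9  0.6 -0.3  0.  -0.6  0.2 -0.4  0.4 -0.
  0.  -0.2 -0.3 -0.3 -0.5  0.3 -1.2 -0.8 -0.  -0.7]
[0.64925543 0.01339733 0.16135436] [-3.10900658 28.76497703] 0.0705461677360529
```

```bash
python3 - <<'E'
from h import *
P={n:ctrl.camera_params(n) for n in ['scene','side']}
for u in [(205,235),(403,62),(440,97),(243,270)]:
    print('side top',np.round(onz(P['side'],np.array(u)/7+[260,400],.1025),4))
for u in [(120,90),(155,84),(190,212),(150,215)]:
    print('scene top',np.round(onz(P['scene'],np.array(u)/8+[180,180],.1025),4))
print('collar',onz(P['side'],np.array((329,327))/7+[260,400],.034),onz(P['scene'],np.array((198,288))/8+[180,180],.034))
for u in [(85,245),(280,190),(325,350),(120,395)]: print('stand top scene',np.round(onz(P['scene'],np.array(u)/8+[180,180],.03),4))
for u in [(98,352),(400,185),(562,335)]: print('stand top side',np.round(onz(P['side'],np.array(u)/7+[260,400],.03),4))
# tray mask
for n in P:
    ctrl.get_image(n)
    m=ctrl.masks_of(n,'tray_floor')[0]['pixels'].astype(np.uint8)
    c,_=cv2.findContours(m,0,1); c=max(c,key=cv2.contourArea)
    q=cv2.minAreaRect(c); 
    ap=cv2.approxPolyDP(c,6,True)[:,0]; print(n,ap.tolist()); print([np.round(onz(P[n],a,.014),3).tolist() for a in ap])
E
```

```text
side top [ 0.4348 -0.2667  0.1025]
side top [ 0.488  -0.2405  0.1025]
side top [ 0.4928 -0.2514  0.1025]
side top [ 0.4399 -0.2772  0.1025]
scene top [ 0.4439 -0.2722  0.1025]
scene top [ 0.4398 -0.2613  0.1025]
scene top [ 0.4959 -0.2313  0.1025]
scene top [ 0.4987 -0.2439  0.1025]
collar [ 0.46407358 -0.25775132  0.034     ] [ 0.46904454 -0.25372877  0.034     ]
stand top scene [ 0.4504 -0.3017  0.03  ]
stand top scene [ 0.4164 -0.2411  0.03  ]
stand top scene [ 0.4884 -0.2036  0.03  ]
stand top scene [ 0.5162 -0.2671  0.03  ]
stand top side [ 0.4136 -0.2444  0.03  ]
stand top side [ 0.4916 -0.2266  0.03  ]
stand top side [ 0.5138 -0.2746  0.03  ]
scene [[367, 232], [352, 274], [406, 287], [416, 244]]
[[0.458, 0.195, 0.014], [0.601, 0.167, 0.014], [0.623, 0.303, 0.014], [0.484, 0.327, 0.014]]
side [[294, 221], [234, 226], [235, 270], [300, 266]]
[[0.616, 0.301, 0.014], [0.482, 0.329, 0.014], [0.451, 0.189, 0.014], [0.584, 0.155, 0.014]]
```

```bash
cat > plan.py <<'E'
from h import *
def toolR(zdir_yaw_ref):
    return None
def down(psi_deg): # tool pointing down, z axis at yaw psi
    return R.from_euler('z',psi_deg,degrees=True)*R.from_matrix([[0,0,1],[-1,0,0],[0,-1,0]])
def plan(pos,rot,vmax=.05,wmax=10.0,rows=5):
    o=ctrl.get_obs(); p=o['tool_pos']; r=R.from_rotvec(o['tool_rot'])
    d=np.array(pos)-p; w=(rot*r.inv()).as_rotvec()
    n=max(1,int(np.ceil(max(np.linalg.norm(d)/vmax,np.degrees(np.linalg.norm(w))/wmax))))
    print('t',round(o['t'],3),'dist mm',np.round(d*1e3,1),'rotdeg tool',np.round(np.degrees(r.inv().apply(w)),1),'rows',n,'F',np.round(o['contact_force'],1),'T',np.round(o['wrist_torque'],2),'open',round(o['opening'],4),'q',np.round(o['q'],2))
    dp=[];dr=[]
    for i in range(min(rows,n)):
        ri=R.from_rotvec(w*i/n)*r
        dp.append(np.round(ri.inv().apply(d/n),4).tolist()); dr.append(np.round(np.degrees(ri.inv().apply(w/n)),2).tolist())
    print(dp);print(dr)
E
python3 - <<'E'
from plan import *
plan([.467+.045,-.2555+.02,.25],down(116.5))
E
```

```text
t 1.25 dist mm [-113.  -235.5    4.7] rotdeg tool [  -0.  -116.5   -0. ] rows 12 F [0.6 0.2 0.1] T [-0.03  0.01 -0.05] open 0.0855 q [-0.12  0.05  1.61  0.    1.48 -0.12]
[[0.0196, -0.0004, -0.0094], [0.0178, -0.0004, -0.0126], [0.0154, -0.0004, -0.0154], [0.0126, -0.0004, -0.0178], [0.0094, -0.0004, -0.0196]]
[[-0.0, -9.71, -0.0], [-0.0, -9.71, -0.0], [-0.0, -9.71, -0.0], [-0.0, -9.71, -0.0], [-0.0, -9.71, -0.0]]
```

Call:
servo_tool --delta_pos '[[0.0196,0,-0.0094],[0.0178,0,-0.0126],[0.0154,0,-0.0154],[0.0126,0,-0.0178],[0.0094,0,-0.0196]]' --dr '[[0,-9.7,0],[0,-9.7,0],[0,-9.7,0],[0,-9.7,0],[0,-9.7,0]]' --grip '[0.6,0.6,0.6,0.6,0.6]'

```text
t: 1.88
tool_pos: [0.5782, -0.1001, 0.2454]
tool_rot: [-1.502, 0.542, -0.543]
contact_force: [-0.4, -0.2, 0.1]
opening: 0.0516
```

```bash
python3 - <<'E'
from plan import *
plan([.467+.045,-.2555+.02,.25],down(116.5),wmax=10.5)
E
```

```text
t 1.875 dist mm [ -66.2 -135.4    4.6] rotdeg tool [ -0.  -66.2   0. ] rows 7 F [-0.4 -0.2  0.1] T [ 0.04  0.01 -0.06] open 0.0516 q [-0.3  -0.04  1.7   0.    1.48 -1.18]
[[0.0051, -0.0007, -0.0209], [0.0016, -0.0007, -0.0215], [-0.002, -0.0007, -0.0214], [-0.0055, -0.0007, -0.0208], [-0.0088, -0.0007, -0.0196]]
[[-0.0, -9.46, 0.0], [-0.0, -9.46, 0.0], [-0.0, -9.46, 0.0], [-0.0, -9.46, 0.0], [-0.0, -9.46, 0.0]]
```

Tracking is accurate, as planned.

Call:
servo_tool --delta_pos '[[0.0051,-0.0007,-0.0209],[0.0016,-0.0007,-0.0215],[-0.002,-0.0007,-0.0214],[-0.0055,-0.0007,-0.0208],[-0.0088,-0.0007,-0.0196]]' --dr '[[0,-9.5,0],[0,-9.5,0],[0,-9.5,0],[0,-9.5,0],[0,-9.5,0]]' --grip '[0.6,0.6,0.6,0.6,0.6]'

```text
t: 2.5
tool_pos: [0.5304, -0.2005, 0.2492]
tool_rot: [-1.567, -0.129, 0.128]
contact_force: [1.2, 0.1, 0.8]
opening: 0.0509
```

Call:
servo_tool --delta_pos '[[-0.012,-0.0007,-0.0178],[-0.0148,-0.0007,-0.0155]]' --dr '[[0,-9.5,0],[0,-9.5,0]]' --grip '[0.6,0.6]'

```text
t: 2.75
tool_pos: [0.5119, -0.2408, 0.2509]
tool_rot: [-1.535, -0.398, 0.396]
contact_force: [0.5, -0.1, -0.3]
opening: 0.0513
```

```bash
python3 - <<'E'
from plan import *
p=ctrl.camera_params('wrist');im=ctrl.get_image('wrist'); save(im,'w1.png')
plan([.467+.045,-.2555+.02,.25],down(116.5),wmax=10.5)
print(p, proj(p,[.467,-.2555,.0915]))
np.save('w1.npy',np.r_[p['eye'],p['rotation']])
E
```

```text
t 2.8 dist mm [ 0.9  7.3 -1. ] rotdeg tool [ 0.1  2.7 -0. ] rows 1 F [-0.5 -1.7  0.1] T [-0.1   0.02  0.02] open 0.0512 q [-0.57 -0.09  1.75 -0.    1.49 -2.65]
[[0.0044, 0.0009, 0.006]]
[[0.14, 2.65, -0.03]]
{'fovy': 67.73138781415138, 'cx': 321.5288056627483, 'cy': 236.37977563838726, 'eye': array([ 0.44827438, -0.2744874 ,  0.38001554]), 'rotation': array([1.50556906, 2.56091252, 0.37225299])} [[331.5064047  163.48194078]]
```

View pics/w1.png

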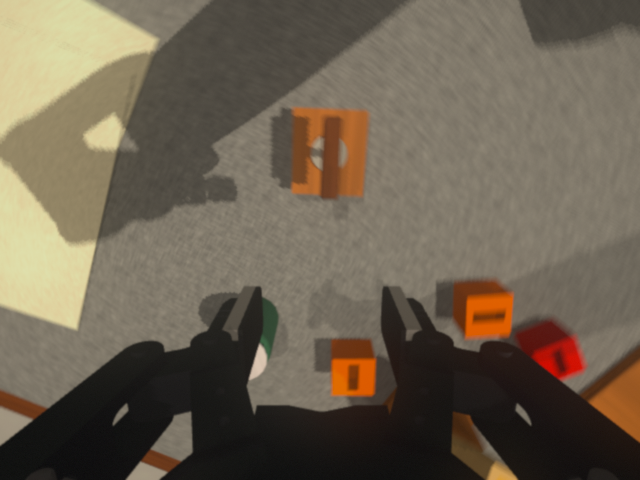

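```bash
python3 - <<'E'
import cv2
im=cv2.imread('pics/w1.png')[100:210,280:380]; cv2.imwrite('pics/w1c.png',cv2.resize(im,None,fx=5,fy=5,interpolation=cv2.INTER_CUBIC))
E
```

```text
(no output)
```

View pics/w1c.png

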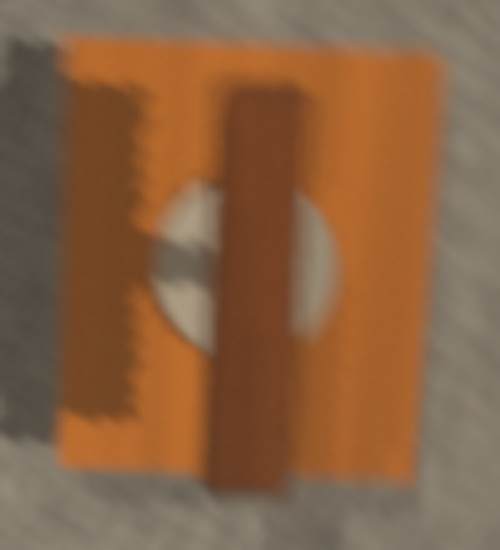

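```bash
python3 - <<'E'
from plan import *
p=ctrl.camera_params('wrist'); a=np.load('w1.npy'); p['eye']=a[:3];p['rotation']=a[3:]
f=lambda u,z:onz(p,np.array(u)/5+[280,100],z)
c=[f(u,.1025) for u in [(228,88),(300,88),(285,491),(207,491)]]
print(np.round(c,4),np.mean(c,0)); a=(c[0]+c[1])/2;b=(c[2]+c[3])/2; d=b-a;print(np.linalg.norm(d),np.degrees(np.arctan2(d[1],d[0])))
print('collar',f((247,267),.034))
s=[f(u,.03) for u in [(65,38),(442,50),(418,482),(60,466)]];print(np.round(s,4),np.mean(s,0)); d=s[3]-s[0]+s[2]-s[1];print(np.degrees(np.arctan2(d[1],d[0])))
# triangulate handle top with side
P=ctrl.camera_params('side'); q=np.mean([(205,235),(403,62),(440,97),(243,270)],0)/7+[260,400]
e1,d1=ray(P,q); e2,d2=ray(p,np.mean([(228,88),(300,88),(285,491),(207,491)],0)/5+[280,100])
A=np.c_[d1,-d2]; t=np.linalg.lstsq(A,e2-e1,rcond=None)[0]; print('tri',e1+d1*t[0],e2+d2*t[1])
E
```

```text
[[ 0.4395 -0.2764  0.1025]
 [ 0.4343 -0.2672  0.1025]
 [ 0.4875 -0.2392  0.1025]
 [ 0.4935 -0.2499  0.1025]] [ 0.46368718 -0.25818936  0.1025    ]
0.06009743265947493 26.906237780345545
collar [ 0.46355128 -0.2580714   0.034     ]
[[ 0.4441 -0.3075  0.03  ]
 [ 0.4121 -0.2456  0.03  ]
 [ 0.4834 -0.208   0.03  ]
 [ 0.515  -0.2713  0.03  ]] [ 0.46367454 -0.25809125  0.03      ]
27.466378218895773
tri [ 0.46358266 -0.25873138  0.10172786] [ 0.46288445 -0.25857209  0.10170032]
```

```bash
python3 - <<'E'
from plan import *
plan([.4637,-.2582,.15],down(117.3),vmax=.04)
E
```

```text
t 2.8 dist mm [ -47.4  -15.4 -101. ] rotdeg tool [ 0.1  1.9 -0. ] rows 3 F [-0.5 -1.7  0.1] T [-0.1   0.02  0.02] open 0.0512 q [-0.57 -0.09  1.75 -0.    1.49 -2.65]
[[-0.0163, 0.0337, 0.0033], [-0.0163, 0.0337, 0.0031], [-0.0163, 0.0337, 0.0029]]
[[0.05, 0.62, -0.01], [0.05, 0.62, -0.01], [0.05, 0.62, -0.01]]
```

Call:
servo_tool --delta_pos '[[-0.0163,0.0337,0.0033],[-0.0163,0.0337,0.0031],[-0.0163,0.0337,0.0029],[0,0,0]]' --dr '[[0.05,0.6,0],[0.05,0.6,0],[0,0.6,0],[0,0,0]]' --grip '[0.6,0.5,0.5,0.5]'

```text
t: 3.3
tool_pos: [0.4635, -0.259, 0.1489]
tool_rot: [-1.542, -0.371, 0.366]
contact_force: [-0.4, 0.7, -0.3]
opening: 0.0428
```

```bash
python3 - <<'E'
from plan import *
plan([.4637,-.2582,.0865],down(117.3),vmax=.03)
E
```

```text
t 3.3 dist mm [  0.2   0.8 -62.4] rotdeg tool [ 0.2 -0.4  0.1] rows 3 F [-0.4  0.7 -0.3] T [ 0.03  0.03 -0.01] open 0.0428 q [-0.65 -0.1   1.92  0.    1.31 -2.69]
[[0.0002, 0.0208, 0.0003], [0.0002, 0.0208, 0.0003], [0.0002, 0.0208, 0.0002]]
[[0.06, -0.13, 0.04], [0.06, -0.13, 0.04], [0.06, -0.13, 0.04]]
```

Call:
servo_tool --delta_pos '[[0.0002,0.0208,0.0003],[0.0002,0.0208,0.0003],[0.0002,0.0208,0.0002],[0,0,0]]' --dr '[[0.06,-0.13,0],[0.06,-0.13,0],[0.06,-0.13,0],[0,0,0]]' --grip '[0.5,0.5,0.5,0.5]'

```text
t: 3.8
tool_pos: [0.4689, -0.2591, 0.0884]
tool_rot: [-1.544, -0.381, 0.368]
contact_force: [0.2, 0.3, 0.0]
opening: 0.0429
```

```bash
python3 - <<'E'
from plan import *
plan([.4637,-.2582,.0865],down(117.3),vmax=.03)
save(ctrl.get_image('side'),'g1.png'); im=cv2.imread('pics/g1.png')[320:480,230:410]; cv2.imwrite('pics/g1c.png',cv2.resize(im,None,fx=3,fy=3))
E
```

```text
t 3.8 dist mm [-5.2  0.9 -1.9] rotdeg tool [0.4 0.1 0.4] rows 1 F [0.2 0.3 0. ] T [ 0.03  0.02 -0.03] open 0.0429 q [-0.65 -0.01  1.96  0.    1.19 -2.69]
[[-0.0042, 0.0018, 0.0032]]
[[0.44, 0.05, 0.39]]
```

View pics/g1c.png

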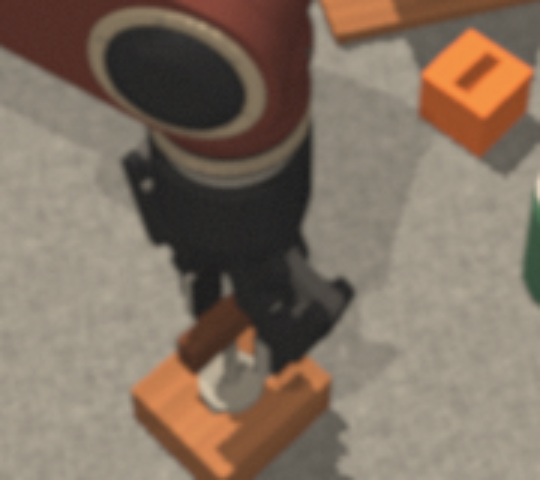

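Call:
servo_tool --delta_pos '[[-0.0042,0.0018,0.0032],[0,0,0]]' --dr '[[0.4,0,0.4],[0,0,0]]' --grip '[0.5,0.5]'

```text
t: 4.1
tool_pos: [0.4659, -0.2595, 0.0902]
tool_rot: [-1.544, -0.378, 0.372]
contact_force: [-0.5, -0.5, -0.3]
opening: 0.0429
```

```bash
python3 - <<'E'
from plan import *
plan([.4637,-.2582,.0865],down(117.3),vmax=.03)
E
```

```text
t 4.1 dist mm [-2.2  1.3 -3.7] rotdeg tool [0.4 0.1 0.1] rows 1 F [-0.5 -0.5 -0.3] T [-0.01 -0.03  0.02] open 0.0429 q [-0.65 -0.02  1.96 -0.    1.2  -2.7 ]
[[-0.0013, 0.0037, 0.0022]]
[[0.36, 0.07, 0.12]]
```

Call:
servo_tool --delta_pos '[[-0.0013,0.005,0.0022],[0,0,0]]' --dr '[[0.4,0,0.1],[0,0,0]]' --grip '[0.5,0.5]'

```text
t: 4.35
tool_pos: [0.4641, -0.2585, 0.086]
tool_rot: [-1.538, -0.376, 0.373]
contact_force: [0.2, 0.5, 0.3]
opening: 0.0424
```

```bash
python3 - <<'E'
from plan import *
plan([.4637,-.2582,.0865],down(117.3),vmax=.03)
E
```

```text
t 4.35 dist mm [-0.4  0.3  0.5] rotdeg tool [0.  0.1 0.1] rows 1 F [0.2 0.5 0.3] T [ 0.07 -0.04 -0.08] open 0.0424 q [-0.65 -0.02  1.96  0.    1.19 -2.7 ]
[[-0.0002, -0.0005, 0.0004]]
[[0.03, 0.07, 0.07]]
```

Sub-mm. Close.

Call:
servo_tool --delta_pos '[[0,0,0],[0,0,0],[0,0,0],[0,0,0],[0,0,0]]' --dr '[[0,0,0],[0,0,0],[0,0,0],[0,0,0],[0,0,0]]' --grip '[0.25,0.1,0,0,0]' --grip_force 70

```text
t: 4.97
tool_pos: [0.4642, -0.2587, 0.0862]
tool_rot: [-1.539, -0.376, 0.373]
contact_force: [-1.1, 0.7, 0.1]
opening: 0.0129
```

```bash
python3 - <<'E'
from plan import *
plan([.4637,-.2582,.0865+.07],down(117.3),vmax=.02)
E
```

```text
t 4.975 dist mm [-0.5  0.5 70.3] rotdeg tool [0.1 0.1 0.1] rows 4 F [-1.1  0.7  0.1] T [0.02 0.02 0.05] open 0.0129 q [-0.65 -0.02  1.96  0.    1.19 -2.7 ]
[[-0.0, -0.0176, 0.0001], [-0.0, -0.0176, 0.0002], [-0.0, -0.0176, 0.0002], [-0.0, -0.0176, 0.0002]]
[[0.01, 0.01, 0.02], [0.01, 0.01, 0.02], [0.01, 0.01, 0.02], [0.01, 0.01, 0.02]]
```

Call:
servo_tool --delta_pos '[[0,-0.0176,0.0001],[0,-0.0176,0.0001],[0,-0.022,0.0001],[0,-0.03,0.0001],[0,-0.03,0]]' --dr '[[0,0,0],[0,0,0],[0,0,0],[0,0,0],[0,0,0]]' --grip '[0,0,0,0,0]'

```text
t: 5.6
tool_pos: [0.4627, -0.2574, 0.2089]
tool_rot: [-1.537, -0.374, 0.374]
contact_force: [0.2, 0.6, -1.7]
opening: 0.0127
```

```bash
python3 - <<'E'
from plan import *
plan([.4637,-.2582,.23],down(117.3),vmax=.04)
for n in ['side','wrist']: save(ctrl.get_image(n),f'l1{n}.png')
E
```

```text
t 5.6 dist mm [ 1.  -0.8 21.1] rotdeg tool [-0.1  0.1  0. ] rows 1 F [ 0.2  0.6 -1.7] T [-0.02 -0.03  0.01] open 0.0127 q [-0.65 -0.15  1.87  0.    1.42 -2.7 ]
[[0.0005, -0.0211, -0.0011]]
[[-0.09, 0.06, 0.02]]
```

View pics/l1side.png

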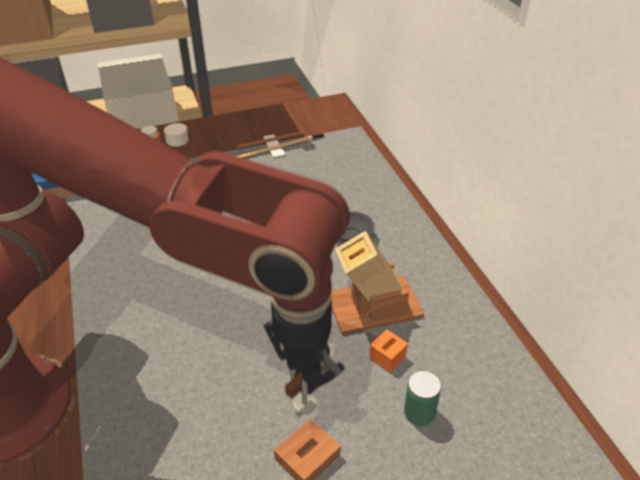

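View pics/l1wrist.png

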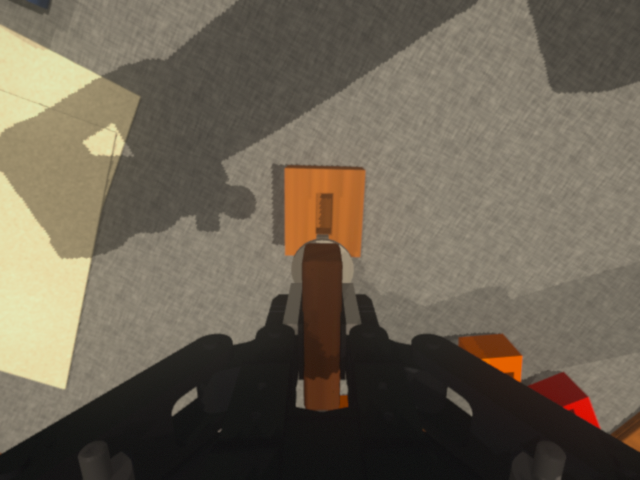

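```bash
cat > case.py <<'E'
from plan import *
M=np.array([.6494,.0132,.160]); YAW=-3.08; TILT=29.
CR=R.from_euler('z',YAW,degrees=True)*R.from_euler('y',-TILT,degrees=True)
cx,cy,cz=CR.as_matrix().T
HB=.0053  # handle centre behind TCP
def tool_for(h,th=0,dx=0,dy=0): # handle centre h above rim along cz, turned th deg clockwise, offsets case x,y
    r=R.from_matrix(np.c_[cx,-cz,cy]); r=R.from_rotvec(-cz*np.radians(th))*r
    return M+cx*dx+cy*dy+cz*(h-HB), r
E
python3 - <<'E'
from h import *
import fit
from scipy.optimize import least_squares
for z,t in [(.16,29)]:
    for cams in [[('wrist',fit.cw)]]:
        pass
cams=[('wrist',fit.cw),('side',fit.cs),('scene',fit.cc)]
# initial wrist params
fit.P['wrist'].update(eye=np.array([0.62463322,0.0739167,0.37343246]),rotation=np.array([2.85251736e+00,1.65694211e-03,-2.55512017e-03]))
f=least_squares(lambda p:fit.res([p[0],p[1],.16,p[2],np.radians(29)],cams),[.65,.013,0]);print(f.x,np.degrees(f.x[2]),f.cost)
f=least_squares(lambda p:fit.res([p[0],p[1],.16,p[2],np.radians(29)],cams[:1]),[.65,.013,0]);print(f.x,np.degrees(f.x[2]),f.cost)
from case import *
p,r=tool_for(.125); print(p); plan(p,r,wmax=10)
E
```

```text
[ 0.64872318  0.01338234 -0.05189511] -2.9733708301327346 3.5629543283085203
[ 0.64858646  0.01344347 -0.05367496] -3.075348861830307 0.12945324105021824
[0.59145212 0.01631806 0.26469198]
t 5.7 dist mm [126.6 275.3  52.1] rotdeg tool [ -7.4  29.9 -28. ] rows 7 F [ 0.2  0.5 -0.8] T [ 0.04 -0.01 -0.03] open 0.0131 q [-0.65 -0.15  1.87  0.    1.42 -2.7 ]
[[0.0342, -0.0075, 0.0266], [0.0326, -0.0057, 0.0289], [0.0307, -0.004, 0.0312], [0.0285, -0.0025, 0.0333], [0.0261, -0.0013, 0.0353]]
[[-1.06, 4.26, -4.0], [-1.06, 4.26, -4.0], [-1.06, 4.26, -4.0], [-1.06, 4.26, -4.0], [-1.06, 4.26, -4.0]]
```

Call:
servo_tool --delta_pos '[[0.0342,-0.0075,0.0266],[0.0326,-0.0057,0.0289],[0.0307,-0.004,0.0312],[0.0285,-0.0025,0.0333],[0.0261,-0.0013,0.0353]]' --dr '[[-1.06,4.26,-4.0],[-1.06,4.26,-4.0],[-1.06,4.26,-4.0],[-1.06,4.26,-4.0],[-1.06,4.26,-4.0]]' --grip '[0,0,0,0,0]'

```text
t: 6.32
tool_pos: [0.5571, -0.0595, 0.2484]
tool_rot: [-1.56, -0.358, -0.228]
contact_force: [0.4, -0.1, -1.3]
opening: 0.0128
```

```bash
sed -i 's/.6494,.0132/.6489,.0133/' case.py; python3 - <<'E'
from case import *
p,r=tool_for(.125); plan(p,r,vmax=.04)
E
```

```text
t 6.325 dist mm [33.9 76.  16.3] rotdeg tool [-1.9  7.5 -7.6] rows 3 F [ 0.4 -0.1 -1.3] T [0.01 0.26 0.02] open 0.0128 q [-0.29 -0.34  1.99  0.12  1.14 -1.98]
[[0.0145, -0.0008, 0.0242], [0.0135, -0.0005, 0.0248], [0.0124, -0.0002, 0.0254]]
[[-0.65, 2.49, -2.53], [-0.65, 2.49, -2.53], [-0.65, 2.49, -2.53]]
```

Call:
servo_tool --delta_pos '[[0.0145,-0.0008,0.0242],[0.0135,-0.0005,0.0248],[0.0124,-0.0002,0.0254],[0,0,0]]' --dr '[[-0.65,2.49,-2.53],[-0.65,2.49,-2.53],[-0.65,2.49,-2.53],[0,0,0]]' --grip '[0,0,0,0]'

```text
t: 6.82
tool_pos: [0.5892, 0.0221, 0.261]
tool_rot: [-1.546, -0.355, -0.438]
contact_force: [-0.8, -0.3, -1.0]
opening: 0.0127
```

```bash
python3 - <<'E'
from case import *
p,r=tool_for(.125); plan(p,r,vmax=.04)
for n in ['side','wrist']:
    q=ctrl.camera_params(n); save(ctrl.get_image(n),f'a1{n}.png')
    if n=='wrist': np.save('a1.npy',np.r_[q['eye'],q['rotation']])
im=cv2.imread('pics/a1side.png')[170:330,280:440]; cv2.imwrite('pics/a1sc.png',cv2.resize(im,None,fx=3.5,fy=3.5,interpolation=cv2.INTER_CUBIC))
E
```

```text
t 6.825 dist mm [ 1.8 -5.7  3.7] rotdeg tool [-0.1 -0.  -0.1] rows 1 F [-0.8 -0.3 -1. ] T [0.01 0.39 0.01] open 0.0127 q [-0.1  -0.34  2.    0.03  0.98 -1.63]
[[0.0036, -0.0022, -0.0056]]
[[-0.1, -0.04, -0.09]]
```

View pics/a1sc.png

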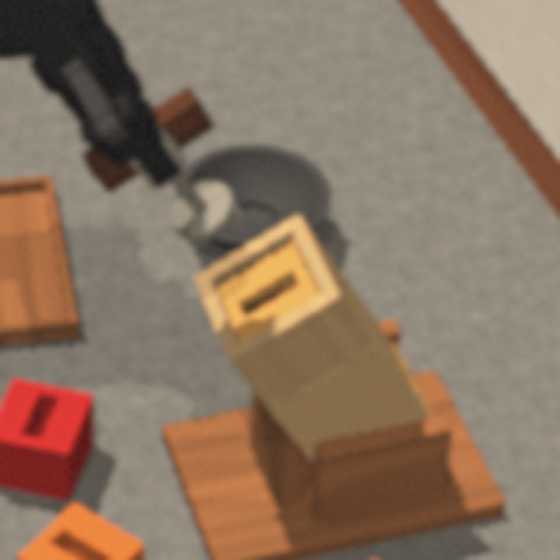

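View pics/a1wrist.png

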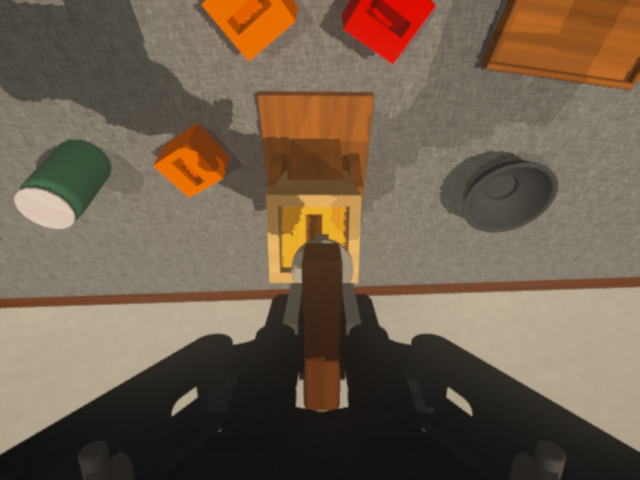

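```bash
python3 - <<'E'
import cv2
im=cv2.imread('pics/a1wrist.png')[175:295,255:375]; cv2.imwrite('pics/a1wc.png',cv2.resize(im,None,fx=5,fy=5,interpolation=cv2.INTER_CUBIC))
E
```

```text
(no output)
```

View pics/a1wc.png

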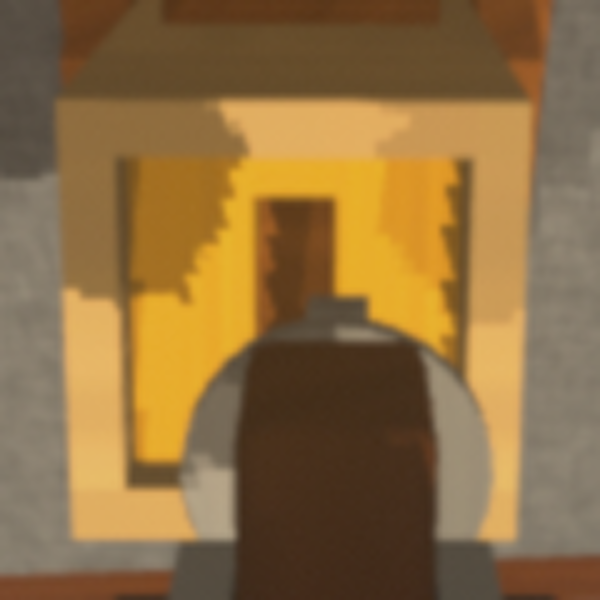

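```bash
python3 - <<'E'
from case import *
import fit
from scipy.optimize import least_squares
a=np.load('a1.npy'); fit.P['wrist'].update(eye=a[:3],rotation=a[3:])
cw=np.array([[530,98],[516,541],[73,541],[57,98]])/5+[255,175]
f=least_squares(lambda p:fit.res([p[0],p[1],.16,p[2],np.radians(29)],[('wrist',cw)]),[.65,.013,0]);print(f.x,np.degrees(f.x[2]),f.cost)
f=least_squares(lambda p:fit.res(p,[('wrist',cw)]),[.65,.013,.16,0,.5]);print(f.x,np.degrees(f.x[3:]),f.cost)
q=ctrl.camera_params('wrist');q.update(eye=a[:3],rotation=a[3:])
o=ctrl.get_obs(); r=R.from_rotvec(o['tool_rot']).as_matrix(); 
# predicted collar-top centre and bar
for d in [.0575,.073]: print((proj(q,o['tool_pos']+r[:,1]*(d-HB))-[255,175])*5)
p,rr=tool_for(.100); plan(p,rr,vmax=.03)
E
```

```text
[ 0.6487096   0.01403875 -0.05713776] -3.2737523695204036 0.5605077072348906
[ 0.64860739  0.01404295  0.15998639 -0.05666932  0.54315449] [-3.2469129  31.12045991] 0.02078068345971367
[[311.87044449 470.62902608]]
[[313.25257965 421.32681652]]
t 6.925 dist mm [ 13.9  -4.7 -18. ] rotdeg tool [-0.  -0.1 -0.1] rows 1 F [-0.3 -0.  -2. ] T [0.03 0.37 0.01] open 0.0128 q [-0.1  -0.34  2.    0.03  0.98 -1.63]
[[0.0037, 0.0226, -0.0039]]
[[-0.02, -0.13, -0.13]]
```

```bash
python3 - <<'E'
from case import *
def rel(o_p,o_r,e,rv):
    r=R.from_rotvec(o_r); return r.inv().apply(np.array(e)-o_p), (r.inv()*R.from_rotvec(rv)).as_rotvec()
print(rel(np.array([6.24419851e-01,5.82150622e-05,2.44080406e-01]),[-1.21048676,1.21083969,-1.20809378],[0.62463322,0.0739167,0.37343246],[2.85251736e+00,1.65694211e-03,-2.55512017e-03]))
q=ctrl.camera_params('wrist'); o=ctrl.get_obs(); print(rel(o['tool_pos'],o['tool_rot'],q['eye'],q['rotation']))
a=np.load('a1.npy'); print('cam moved since pic',(q['eye']-a[:3])*1e3)
C=R.from_rotvec(q['rotation']).as_matrix(); r=R.from_rotvec(o['tool_rot']).as_matrix()
for d in [0,.0522,.068,.095]: print('axis in cam',(o['tool_pos']+r[:,1]*d-q['eye'])@C*1e3, proj(q,o['tool_pos']+r[:,1]*d))
print('M in cam',(np.array([.6487,.0140,.16])-q['eye'])@C*1e3)
print('M in tool',(np.array([.6487,.0140,.16])-o['tool_pos'])@r*1e3)
E
```

```text
(array([-7.38903771e-02, -1.29334004e-01, -5.17470675e-05]), array([-1.41845764, -1.0586795 , -1.41988346]))
(array([-0.0722855 , -0.12924603,  0.00139498]), array([-1.41811878, -1.05901826, -1.41961597]))
cam moved since pic [ 0.10365276 -0.6066362   0.11512421]
axis in cam [ -1.47624361  32.47065572 144.48235831] [[317.87483507 316.75053596]]
axis in cam [ -1.47970184  17.60040353 194.5195004 ] [[318.80840477 268.73774947]]
axis in cam [ -1.48074859  13.09944598 209.66484226] [[319.00313014 258.72317027]]
axis in cam [ -1.48253733   5.40793623 235.54612264] [[319.27792993 244.59042378]]
M in cam [ -4.76776424   2.67997261 257.86222973]
M in tool [  3.7455736  117.16879481  -3.27999267]
```

Call:
servo_tool --delta_pos '[[0.0035,0,-0.0045],[0,0,0]]' --dr '[[0,-0.1,-0.1],[0,0,0]]' --grip '[0,0]'

```text
t: 7.18
tool_pos: [0.5918, 0.0137, 0.2619]
tool_rot: [-1.548, -0.353, -0.439]
contact_force: [0.0, -0.2, -1.0]
opening: 0.0127
```

```bash
cat >> case.py <<'E'
def rel():
    o=ctrl.get_obs();q=ctrl.camera_params('wrist')
    return R.from_rotvec(o['tool_rot']).inv().apply(q['eye']-o['tool_pos'])*1e3
E
python3 - <<'E'
from case import *
for i in range(2):
    p,rr=tool_for(.125); plan(p,rr,vmax=.03); print(rel())
    q=ctrl.camera_params('wrist'); im=ctrl.get_image('wrist'); print(q['eye'])
    np.save('a2.npy',np.r_[q['eye'],q['rotation']])
save(im,'a2.png'); c=im[175:295,255:375]; save(cv2.resize(c,None,fx=5,fy=5,interpolation=cv2.INTER_CUBIC),'a2c.png')
E
```

```text
t 7.175 dist mm [-0.8  2.7  2.8] rotdeg tool [ 0.1 -0.1 -0.1] rows 1 F [ 0.  -0.2 -1. ] T [ 0.04  0.32 -0.06] open 0.0127 q [-0.12 -0.34  1.99  0.03  0.98 -1.64]
[[0.0005, -0.0029, 0.0026]]
[[0.06, -0.1, -0.11]]
[ -72.30651389 -129.22130812    1.40141073]
[0.46629715 0.02213741 0.34012856]
t 7.225 dist mm [-0.7  2.6  2.9] rotdeg tool [ 0.1 -0.1 -0.1] rows 1 F [-1.9 -0.  -1.2] T [ 0.02  0.36 -0.03] open 0.0133 q [-0.12 -0.34  1.99  0.03  0.98 -1.64]
[[0.0007, -0.003, 0.0025]]
[[0.05, -0.1, -0.13]]
[ -72.29483107 -129.23007613    1.39607874]
[0.46620675 0.02225172 0.34001754]
```

View pics/a2c.png

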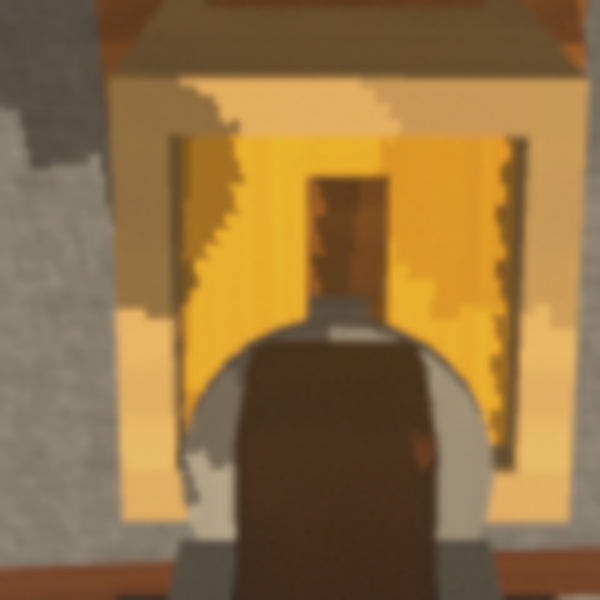

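```bash
python3 - <<'E'
from case import *
import fit
from scipy.optimize import least_squares
a=np.load('a2.npy'); fit.P['wrist'].update(eye=a[:3],rotation=a[3:]); q=fit.P['wrist']
cw=np.array([[588,77],[570,522],[122,522],[110,77]])/5+[255,175]
f=least_squares(lambda p:fit.res([p[0],p[1],.16,p[2],np.radians(29)],[('wrist',cw)]),[.65,.013,0]);print(f.x,np.degrees(f.x[2]),f.cost)
f2=least_squares(lambda p:fit.res(p,[('wrist',cw)]),[.65,.013,.16,0,.5]);print(f2.x,np.degrees(f2.x[3:]),f2.cost)
o=ctrl.get_obs(); r=R.from_rotvec(o['tool_rot']).as_matrix()
for e in [np.array([-73.89,-129.33,-.05])*1e-3, None]:
    O=o['tool_pos'] if e is None else a[:3]-r@e
    g=lambda x,d,z:(proj(q,O+r@np.array([x,d-HB,z]))[0]-[255,175])*5
    print('bar end bottom',g(-.015,.076,-.0035),g(-.015,.076,.0035),'collar top',g(-.017,.0575,0),g(-.017,.0615,0),'coll sides',g(0,.0575,-.017),g(0,.0575,.017))
    for ff in [[f.x[0],f.x[1],.16],f2.x[:3]]: 
      d=r.T@(np.array(ff)-O); print('M in tool',np.round(d*1e3,2))
print('slot top pred', (proj(q,M)-[255,175])*5)
E
```

```text
[ 0.64879942  0.01429747 -0.05740851] -3.2892652033260745 0.4153297636510298
[ 0.64806208  0.01433005  0.16074754 -0.05750702  0.52067071] [-3.29490966 29.83223431] 0.06505489691674506
bar end bottom [302.94783759 302.43643728] [362.9747657  302.48767617] collar top [332.97606732 333.54193003] [332.976188   322.51808903] coll sides [176.99589146 482.13544315] [488.67730288 482.39947388]
M in tool [ -0.8  116.56   2.1 ]
M in tool [ -1.09 115.55   2.09]
bar end bottom [292.25891369 289.23843802] [352.45022253 289.28984583] collar top [321.3456776  319.16354076] [321.57628789 308.39220718] coll sides [165.19831958 468.54993733] [477.79233351 468.81489409]
M in tool [  0.83 116.67   3.34]
M in tool [  0.55 115.66   3.33]
slot top pred [[340.6140189 307.8953044]]
```

```bash
python3 - <<'E'
from case import *
o=ctrl.get_obs(); r=R.from_rotvec(o['tool_rot']).as_matrix()
Mn=o['tool_pos']+r@np.array([-.0005,.1166,.0015]); print(Mn)
s=open('case.py').read().replace('[.6489,.0133,.160]',str(np.round(Mn,4).tolist())).replace('YAW=-3.08','YAW=-3.2'); open('case.py','w').write(s)
E
python3 - <<'E'
from case import *
p,rr=tool_for(.086); plan(p,rr,vmax=.015)
E
```

```text
[0.64749971 0.0125311  0.15941955]
t 7.275 dist mm [ 16.8   0.6 -31.8] rotdeg tool [-0.   0.  -0.1] rows 3 F [ 0.4 -0.  -1.5] T [0.06 0.33 0.01] open 0.0131 q [-0.11 -0.34  1.99  0.03  0.98 -1.64]
[[-0.0002, 0.012, 0.0005], [-0.0002, 0.012, 0.0005], [-0.0002, 0.012, 0.0005]]
[[-0.01, 0.0, -0.04], [-0.01, 0.0, -0.04], [-0.01, 0.0, -0.04]]
```

Call:
servo_tool --delta_pos '[[-0.0002,0.012,0.0005],[-0.0002,0.012,0.0005],[-0.0002,0.012,0.0005],[0,0,0]]' --dr '[[0,0,0],[0,0,0],[0,0,0],[0,0,0]]' --grip '[0,0,0,0]'

```text
t: 7.78
tool_pos: [0.6092, 0.0142, 0.2262]
tool_rot: [-1.548, -0.351, -0.437]
contact_force: [0.9, 0.3, -1.4]
opening: 0.0128
```

```bash
python3 - <<'E'
from case import *
p,rr=tool_for(.086); plan(p,rr,vmax=.03); print(rel())
q=ctrl.camera_params('wrist'); im=ctrl.get_image('wrist'); np.save('a3.npy',np.r_[q['eye'],q['rotation']])
c=im[160:300,255:395]; save(cv2.resize(c,None,fx=4,fy=4,interpolation=cv2.INTER_CUBIC),'a3c.png')
im=ctrl.get_image('side')[190:310,300:420]; save(cv2.resize(im,None,fx=5,fy=5,interpolation=cv2.INTER_CUBIC),'a3s.png')
E
```

```text
t 7.775 dist mm [-0.8  0.5  3.8] rotdeg tool [-0.  -0.  -0.3] rows 1 F [ 0.9  0.3 -1.4] T [-0.07  0.34  0.01] open 0.0128 q [-0.11 -0.26  1.99  0.03  0.91 -1.64]
[[0.0011, -0.0037, 0.0004]]
[[-0.0, -0.03, -0.26]]
[ -72.2971167  -129.2432435     1.39486928]
```

View pics/a3c.png

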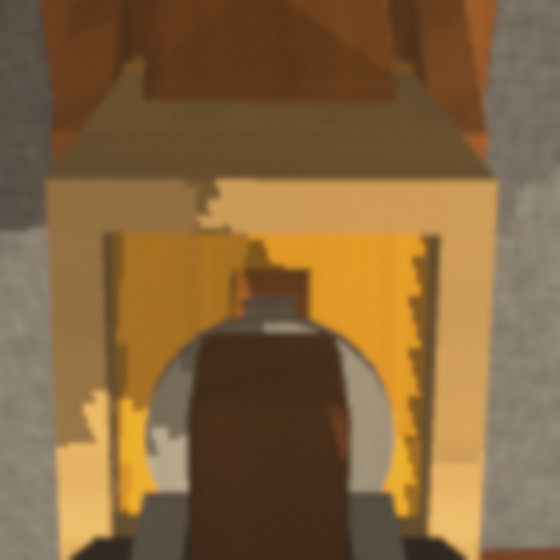

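View pics/a3s.png

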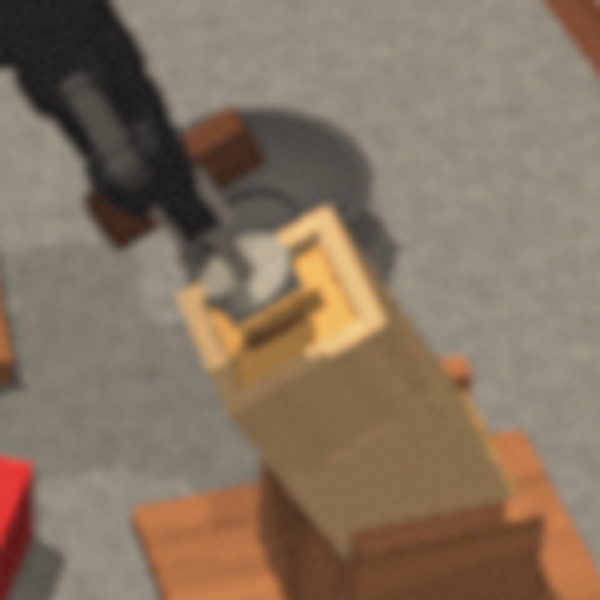

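```bash
python3 - <<'E'
from case import *
a=np.load('a3.npy'); q=ctrl.camera_params('wrist'); print((q['eye']-a[:3])*1e3); q.update(eye=a[:3],rotation=a[3:])
o=ctrl.get_obs(); r=R.from_rotvec(o['tool_rot']).as_matrix(); O=a[:3]-r@(np.array([-73.89,-129.33,-.05])*1e-3)
g=lambda x,d,z:(proj(q,O+r@np.array([x,d-HB,z]))[0]-[255,160])*4
print('bar end',g(-.015,.076,-.0035),g(-.015,.076,.0035),'obs 248-297, 297')
# predicted rim/slot for puller-aligned, h variants
from scipy.optimize import least_squares
def f(p):
    x,z,h=p
    return np.r_[g(x-.033,h,z-.033)-[47,180],g(x-.033,h,z+.033)-[497,180],g(x-.017,h+.006,z-.006)-[234,268],g(x-.017,h+.006,z+.006)-[309,268]]
s=least_squares(f,[0,0,.09],x_scale=.001); print('case centre rel tool x,z,h',s.x*1e3,np.round(s.fun,1))
E
```

```text
[ 0.22943622 -0.03098501  1.41620569]
bar end [241.84827045 305.41357078] [289.86966659 305.45294701] obs 248-297, 297
case centre rel tool x,z,h [ 0.56312444  0.88348988 83.91488787] [ 1.4 -3.2 -1.5 -2.8 -1.2  3.1  1.3  3.2]
```

Call:
servo_tool --delta_pos '[[0.0013,0.004,0],[0,0.006,0],[0,0,0]]' --dr '[[0,0,-0.3],[0,0,0],[0,0,0]]' --grip '[0,0,0]'

```text
t: 8.25
tool_pos: [0.6165, 0.0139, 0.2206]
tool_rot: [-1.547, -0.359, -0.445]
contact_force: [-0.7, -0.1, -1.5]
opening: 0.013
```

```bash
python3 - <<'E'
from case import *
p,rr=tool_for(.074); plan(p,rr,vmax=.03); print(rel())
q=ctrl.camera_params('wrist'); im=ctrl.get_image('wrist'); np.save('a4.npy',np.r_[q['eye'],q['rotation']])
c=im[160:300,255:395]; save(cv2.resize(c,None,fx=4,fy=4,interpolation=cv2.INTER_CUBIC),'a4c.png')
E
```

```text
t 8.25 dist mm [-2.2  0.5 -1.1] rotdeg tool [ 0.  -0.   0.3] rows 1 F [-0.7 -0.1 -1.5] T [ 0.01  0.36 -0.01] open 0.013 q [-0.11 -0.24  1.99  0.03  0.89 -1.64]
[[-0.0025, -0.0001, 0.0003]]
[[0.0, -0.01, 0.33]]
[ -72.28835598 -129.23575312    1.37786943]
```

View pics/a4c.png

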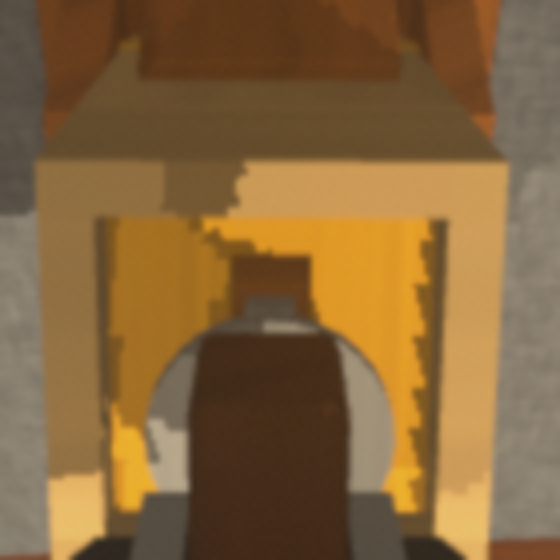

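```bash
cat >> case.py <<'E'
def vis(npy,rim,slot,x0,y0,k,bar):
    from scipy.optimize import least_squares
    a=np.load(npy); q=ctrl.camera_params('wrist'); q.update(eye=a[:3],rotation=a[3:])
    o=ctrl.get_obs(); r=R.from_rotvec(o['tool_rot']).as_matrix(); O=a[:3]-r@(np.array([-73.89,-129.33,-.05])*1e-3)
    g=lambda x,d,z:(proj(q,O+r@np.array([x,d-HB,z]))[0]-[x0,y0])*k
    def f(p):
        x,z,h,t=p; c,s=np.cos(t),np.sin(t)
        P=lambda X,Z,dep:(x+X*c-dep*s,h+dep*c+X*s,z+Z)
        return np.r_[g(*P(-.033,-.033,0))-rim[0],g(*P(-.033,.033,0))-rim[1],g(*P(-.017,-.006,.006))-slot[0],g(*P(-.017,.006,.006))-slot[1]]
    s=least_squares(f,[0,0,.09,0],x_scale=.001); print('case rel tool x,z,h,tilt',s.x*[1e3,1e3,1e3,57.3],np.round(s.fun,1))
    fb=lambda p:np.r_[g(p[0]-.015,.076,p[1]-.0035)-bar[0],g(p[0]-.015,.076,p[1]+.0035)-bar[1]]
    b=least_squares(fb,[0,0],x_scale=.001); print('bar rel tool x,z',b.x*1e3,np.round(b.fun,1)); print('case rel bar',(s.x[:2]-b.x)*1e3)
E
python3 - <<'E'
from case import *
vis('a3.npy',[(47,180),(497,180)],[(234,268),(309,268)],255,160,4,[(248,297),(297,297)])
vis('a4.npy',[(37,160),(507,160)],[(231,256),(311,256)],255,160,4,[(247,296),(296,296)])
p,rr=tool_for(.074); plan(p,rr,vmax=.03); print(rel())
E
```

```text
case rel tool x,z,h,tilt [-1.15667381  0.8679005  86.38670827  5.99091181] [ 0.1 -0.1 -0.3  0.2 -1.2 -0.1  1.3 -0. ]
bar rel tool x,z [-3.08924682  0.94797505] [ 0.4 -0.  -0.4  0. ]
case rel bar [ 1.93257301 -0.08007455]
case rel tool x,z,h,tilt [-3.40107824  0.78096246 76.0842056   2.87639578] [-0.2 -0.2 -0.4  0.2 -0.2 -0.1  0.8  0. ]
bar rel tool x,z [-1.02092342  0.79806781] [ 0.5 -0.  -0.5  0. ]
case rel bar [-2.38015483 -0.01710535]
t 8.3 dist mm [-2.3  0.5 -1.5] rotdeg tool [ 0.  -0.   0.4] rows 1 F [ 0.1  0.1 -1. ] T [0.04 0.37 0.01] open 0.0129 q [-0.11 -0.24  1.99  0.03  0.89 -1.64]
[[-0.0028, 0.0002, 0.0003]]
[[0.0, -0.01, 0.36]]
[ -72.2751417  -129.25129392    1.37199097]
```

Call:
servo_tool --delta_pos '[[-0.0022,0,0.0002],[0,0.002,0]]' --dr '[[0,0,0.3],[0,0,0]]' --grip '[0,0]'

```text
t: 8.55
tool_pos: [0.6158, 0.0141, 0.2187]
tool_rot: [-1.548, -0.356, -0.442]
contact_force: [-1.0, 0.8, -2.2]
opening: 0.0129
```

```bash
python3 - <<'E'
from case import *
p,rr=tool_for(.072); plan(p,rr,vmax=.03)
E
```

```text
t 8.55 dist mm [-0.5  0.2 -1. ] rotdeg tool [ 0.  -0.   0.1] rows 1 F [-1.   0.8 -2.2] T [ 0.05  0.3  -0.02] open 0.0129 q [-0.11 -0.24  1.99  0.03  0.89 -1.64]
[[-0.001, 0.0006, 0.0001]]
[[0.01, -0.01, 0.1]]
```

Call:
servo_tool --delta_pos '[[-0.0008,0.002,0],[0,0.003,0],[0,0.003,0]]' --dr '[[0,0,0],[0,0,0],[0,0,0]]' --grip '[0,0,0]'

```text
t: 8.93
tool_pos: [0.6192, 0.0139, 0.211]
tool_rot: [-1.548, -0.356, -0.442]
contact_force: [-0.0, -0.5, -1.7]
opening: 0.0128
```

```bash
python3 - <<'E'
from case import *
p,rr=tool_for(.064); plan(p,rr,vmax=.03)
q=ctrl.camera_params('wrist'); im=ctrl.get_image('wrist'); np.save('a5.npy',np.r_[q['eye'],q['rotation']])
c=im[160:300,255:395]; save(cv2.resize(c,None,fx=4,fy=4,interpolation=cv2.INTER_CUBIC),'a5c.png')
E
```

```text
t 8.925 dist mm [-0.1  0.2 -0.3] rotdeg tool [ 0.  -0.   0.1] rows 1 F [-0.  -0.5 -1.7] T [0.01 0.37 0.03] open 0.0128 q [-0.11 -0.23  1.99  0.03  0.87 -1.64]
[[-0.0002, 0.0002, 0.0002]]
[[0.01, -0.01, 0.12]]
```

View pics/a5c.png

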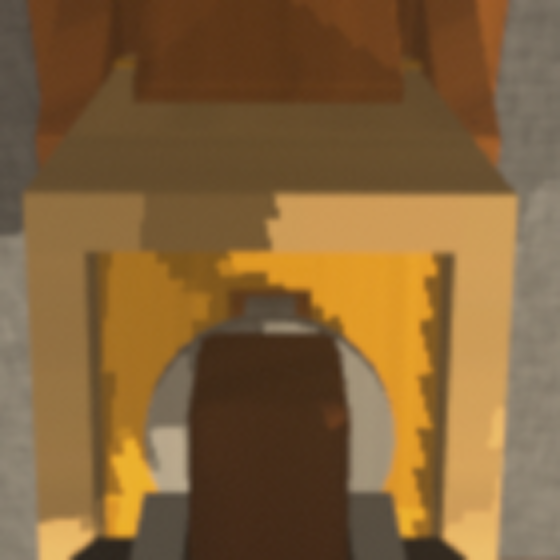

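Call:
servo_tool --delta_pos '[[0,0.0025,0],[0,0.0025,0],[0,0.0025,0]]' --dr '[[0,0,0],[0,0,0],[0,0,0]]' --grip '[0,0,0]'

```text
t: 9.35
tool_pos: [0.623, 0.0137, 0.2035]
tool_rot: [-1.548, -0.355, -0.442]
contact_force: [-8.7, 2.8, 13.2]
opening: 0.0128
```

```bash
python3 - <<'E'
from case import *
p,rr=tool_for(.0555); plan(p,rr,vmax=.03)
q=ctrl.camera_params('wrist'); im=ctrl.get_image('wrist'); np.save('a5.npy',np.r_[q['eye'],q['rotation']])
c=im[160:300,255:395]; save(cv2.resize(c,None,fx=4,fy=4,interpolation=cv2.INTER_CUBIC),'a6c.png')
E
```

```text
t 9.35 dist mm [ 0.2  0.2 -0.2] rotdeg tool [ 0.  -0.   0.1] rows 1 F [-8.7  2.8 13.2] T [0.15 0.26 0.1 ] open 0.0128 q [-0.11 -0.21  1.99  0.03  0.86 -1.64]
[[0.0001, 0.0003, 0.0002]]
[[0.0, -0.01, 0.08]]
```

View pics/a6c.png

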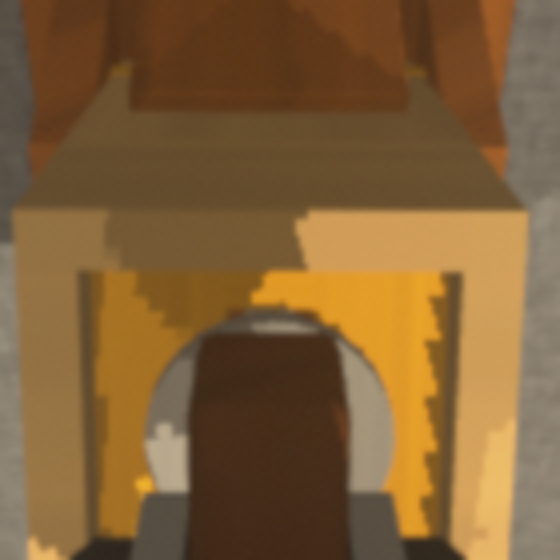

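Call:
servo_tool --delta_pos '[[0,0,0],[0,0.0003,0],[0,0.0003,0]]' --dr '[[0,8,0],[0,8,0],[0,8,0]]' --grip '[0,0,0]'

```text
t: 9.78
tool_pos: [0.6242, 0.0133, 0.2043]
tool_rot: [-1.407, -0.022, -0.76]
contact_force: [-0.6, -0.1, -1.1]
opening: 0.0128
```

```bash
python3 - <<'E'
from case import *
p,rr=tool_for(.0555,90); plan(p,rr,vmax=.03)
E
```

```text
t 9.775 dist mm [-1.   0.5 -1. ] rotdeg tool [-0.2 65.3  0.2] rows 7 F [-0.6 -0.1 -1.1] T [-0.1   0.22 -0.06] open 0.0128 q [-0.11 -0.21  1.98  0.03  0.85 -1.21]
[[-0.0002, 0.0001, -0.0], [-0.0002, 0.0001, -0.0001], [-0.0002, 0.0001, -0.0001], [-0.0002, 0.0001, -0.0001], [-0.0002, 0.0001, -0.0001]]
[[-0.02, 9.32, 0.03], [-0.02, 9.32, 0.03], [-0.02, 9.32, 0.03], [-0.02, 9.32, 0.03], [-0.02, 9.32, 0.03]]
```

Call:
servo_tool --delta_pos '[[-0.0004,0.0005,-0.0002],[-0.0004,0.0005,-0.0002],[-0.0002,0.0004,0],[0,0.0004,0]]' --dr '[[0,9,0],[0,9,0],[0,9,0],[0,9,0]]' --grip '[0,0,0,0]'

```text
t: 10.28
tool_pos: [0.6261, 0.0124, 0.2055]
tool_rot: [-1.104, 0.475, -1.189]
contact_force: [-1.6, -1.0, 0.8]
opening: 0.013
```

```bash
python3 - <<'E'
from case import *
p,rr=tool_for(.0555,90); plan(p,rr,vmax=.03)
E
```

```text
t 10.275 dist mm [-2.9  1.5 -2.2] rotdeg tool [-0.5 28.1  0.3] rows 3 F [-1.6 -1.   0.8] T [-0.15  0.3  -0.09] open 0.013 q [-0.11 -0.21  1.98  0.03  0.85 -0.56]
[[-0.001, 0.0002, -0.0009], [-0.0008, 0.0002, -0.001], [-0.0006, 0.0002, -0.0011]]
[[-0.17, 9.36, 0.11], [-0.17, 9.36, 0.11], [-0.17, 9.36, 0.11]]
```

Call:
servo_tool --delta_pos '[[-0.001,0.0003,-0.0009],[-0.001,0.0004,-0.001],[-0.0006,0.0004,-0.0011],[-0.0003,0.0003,-0.0005]]' --dr '[[-0.1,8,0.1],[-0.1,7,0.1],[-0.1,7,0.1],[0,5,0]]' --grip '[0,0,0,0]'

```text
t: 10.78
tool_pos: [0.6244, 0.0135, 0.2045]
tool_rot: [-0.808, 0.849, -1.458]
contact_force: [-3.7, 1.1, -0.1]
opening: 0.0127
```

```bash
python3 - <<'E'
from case import *
p,rr=tool_for(.0555,90); plan(p,rr,vmax=.03)
q=ctrl.camera_params('wrist'); im=ctrl.get_image('wrist'); np.save('a7.npy',np.r_[q['eye'],q['rotation']]); save(im,'a7.png')
im=ctrl.get_image('side')[190:310,300:420]; save(cv2.resize(im,None,fx=5,fy=5,interpolation=cv2.INTER_CUBIC),'a7s.png')
E
```

```text
t 10.775 dist mm [-1.2  0.3 -1.2] rotdeg tool [-0.4  0.2  0.1] rows 1 F [-3.7  1.1 -0.1] T [0.14 0.77 0.08] open 0.0127 q [-0.11 -0.21  1.99  0.03  0.85 -0.07]
[[-0.0003, 0.0005, -0.0016]]
[[-0.43, 0.19, 0.07]]
```

View pics/a7.png

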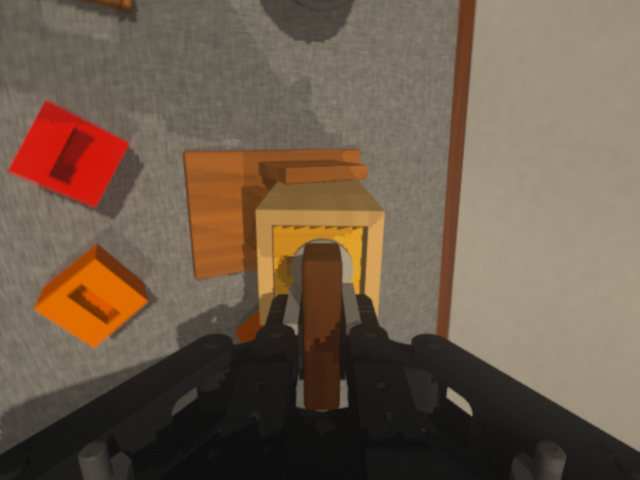

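View pics/a7s.png

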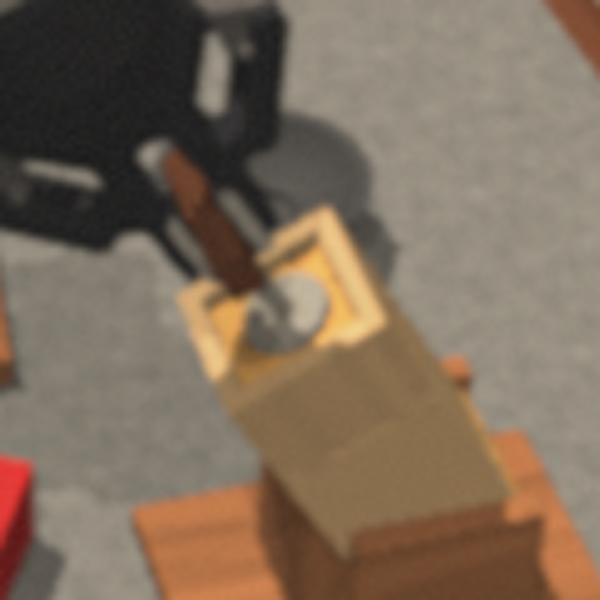

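Call:
servo_tool --delta_pos '[[-0.0002,0.0004,-0.0014],[0,0,-0.0004]]' --dr '[[-0.4,3,0],[0,0,0]]' --grip '[0,0]'

```text
t: 11.12
tool_pos: [0.6236, 0.0138, 0.2041]
tool_rot: [-0.78, 0.888, -1.48]
contact_force: [0.4, 0.8, -1.1]
opening: 0.0133
```

```bash
python3 - <<'E'
from case import *
p,rr=tool_for(.0555,92); plan(p,rr,vmax=.03)
p,rr=tool_for(.0555+.065,92); plan(p,rr,vmax=.013)
E
```

```text
t 11.125 dist mm [-0.4  0.1 -0.8] rotdeg tool [-0.2 -0.5  0.1] rows 1 F [ 0.4  0.8 -1.1] T [-0.01  0.34  0.02] open 0.0133 q [-0.11 -0.21  1.99  0.03  0.86 -0.02]
[[-0.0, 0.0005, -0.0008]]
[[-0.16, -0.49, 0.06]]
t 11.125 dist mm [-31.9   1.8  56. ] rotdeg tool [-0.2 -0.5  0.1] rows 5 F [ 0.4  0.8 -1.1] T [-0.01  0.34  0.02] open 0.0133 q [-0.11 -0.21  1.99  0.03  0.86 -0.02]
[[0.0, -0.0129, -0.0001], [0.0, -0.0129, -0.0001], [0.0, -0.0129, -0.0001], [-0.0, -0.0129, -0.0001], [-0.0, -0.0129, -0.0001]]
[[-0.03, -0.1, 0.01], [-0.03, -0.1, 0.01], [-0.03, -0.1, 0.01], [-0.03, -0.1, 0.01], [-0.03, -0.1, 0.01]]
```

Call:
servo_tool --delta_pos '[[0,-0.003,-0.0005],[0,-0.004,0],[0,-0.005,0]]' --dr '[[0,0,0],[0,0,0],[0,0,0]]' --grip '[0,0,0]' --grip_force 90

```text
t: 11.5
tool_pos: [0.6172, 0.0141, 0.2137]
tool_rot: [-0.782, 0.886, -1.479]
contact_force: [1.9, -0.5, -2.6]
opening: 0.0129
```

```bash
python3 - <<'E'
from case import *
p,rr=tool_for(.0555+.012,92); plan(p,rr,vmax=.03)
save(ctrl.get_image('side'),'d1.png')
im=ctrl.get_image('side')[190:310,300:420]; save(cv2.resize(im,None,fx=5,fy=5,interpolation=cv2.INTER_CUBIC),'d1s.png')
E
```

```text
t 11.5 dist mm [0.2 0.1 0.1] rotdeg tool [-0.2 -0.3  0.1] rows 1 F [ 1.9 -0.5 -2.6] T [ 0.    0.13 -0.06] open 0.0129 q [-0.11 -0.23  1.99  0.03  0.88 -0.03]
[[-0.0001, 0.0001, 0.0002]]
[[-0.18, -0.35, 0.06]]
```

View pics/d1s.png

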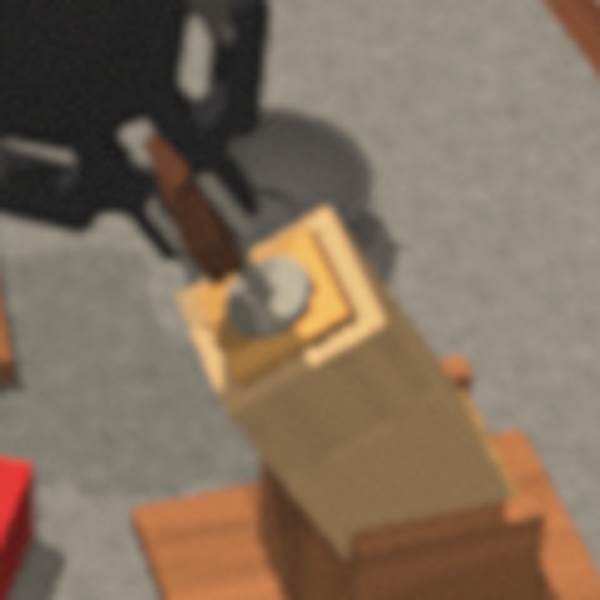

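Call:
servo_tool --delta_pos '[[0,-0.006,0],[0,-0.006,0],[0,-0.006,0]]' --dr '[[0,-0.1,0],[0,0,0],[0,0,0]]' --grip '[0,0,0]'

```text
t: 11.98
tool_pos: [0.6069, 0.0148, 0.2296]
tool_rot: [-0.786, 0.887, -1.477]
contact_force: [1.1, -0.3, -2.8]
opening: 0.0128
```

```bash
python3 - <<'E'
from case import *
p,rr=tool_for(.0555+.050,92); plan(p,rr,vmax=.007)
E
```

```text
t 11.975 dist mm [-7.9  0.4 17.5] rotdeg tool [ 0.  -0.2  0.1] rows 3 F [ 1.1 -0.3 -2.8] T [ 0.01  0.41 -0.01] open 0.0128 q [-0.11 -0.27  2.    0.03  0.91 -0.03]
[[-0.0, -0.0064, 0.0005], [-0.0, -0.0064, 0.0005], [-0.0, -0.0064, 0.0005]]
[[0.0, -0.08, 0.02], [0.0, -0.08, 0.02], [0.0, -0.08, 0.02]]
```

Call:
servo_tool --delta_pos '[[0,-0.006,0.0008],[0,-0.006,0.0006],[0,-0.006,0.0003],[0,-0.006,0]]' --dr '[[0,-0.1,0],[0,0,0],[0,0,0],[0,0,0]]' --grip '[0,0,0,0]'

```text
t: 12.48
tool_pos: [0.5952, 0.0155, 0.2523]
tool_rot: [-0.789, 0.887, -1.475]
contact_force: [0.0, 0.3, -3.8]
opening: 0.0128
```

```bash
python3 - <<'E'
from case import *
p,rr=tool_for(.0555+.090,92); plan(p,rr,vmax=.01)
im=ctrl.get_image('side')[170:310,280:420]; save(cv2.resize(im,None,fx=4,fy=4,interpolation=cv2.INTER_CUBIC),'d2s.png')
E
```

```text
t 12.475 dist mm [-15.6   0.8  29.7] rotdeg tool [ 0.1 -0.1  0.1] rows 4 F [ 0.   0.3 -3.8] T [0.05 0.57 0.  ] open 0.0128 q [-0.11 -0.32  2.    0.03  0.97 -0.03]
[[0.0, -0.0084, 0.0002], [0.0, -0.0084, 0.0002], [0.0, -0.0084, 0.0002], [0.0, -0.0084, 0.0002]]
[[0.04, -0.03, 0.01], [0.04, -0.03, 0.01], [0.04, -0.03, 0.01], [0.04, -0.03, 0.01]]
```

View pics/d2s.png

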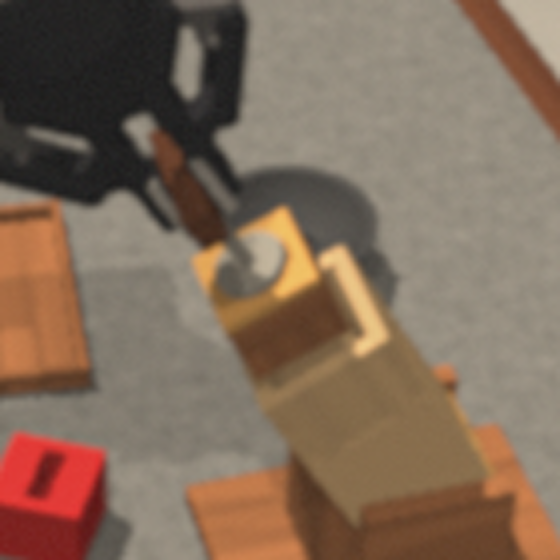

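Call:
servo_tool --delta_pos '[[0,-0.008,0.0002],[0,-0.01,0.0002],[0,-0.012,0],[0,-0.012,0]]' --dr '[[0,0,0],[0,0,0],[0,0,0],[0,0,0]]' --grip '[0,0,0,0]'

```text
t: 13.02
tool_pos: [0.5738, 0.0168, 0.2917]
tool_rot: [-0.789, 0.888, -1.475]
contact_force: [0.4, 0.2, -2.7]
opening: 0.0129
```

```bash
python3 - <<'E'
from case import *
p,rr=tool_for(.0555+.10,92); plan(p,rr,vmax=.01)
im=ctrl.get_image('side')[150:310,260:420]; save(cv2.resize(im,None,fx=3.5,fy=3.5,interpolation=cv2.INTER_CUBIC),'d3s.png')
save(ctrl.get_image('scene'),'d3.png')
E
```

```text
t 13.025 dist mm [ 1.  -0.2 -0.9] rotdeg tool [ 0.2 -0.1  0.1] rows 1 F [ 0.4  0.2 -2.7] T [0.01 0.54 0.01] open 0.0129 q [-0.11 -0.4   1.99  0.03  1.05 -0.03]
[[0.0001, 0.0013, 0.0005]]
[[0.19, -0.11, 0.05]]
```

View pics/d3s.png

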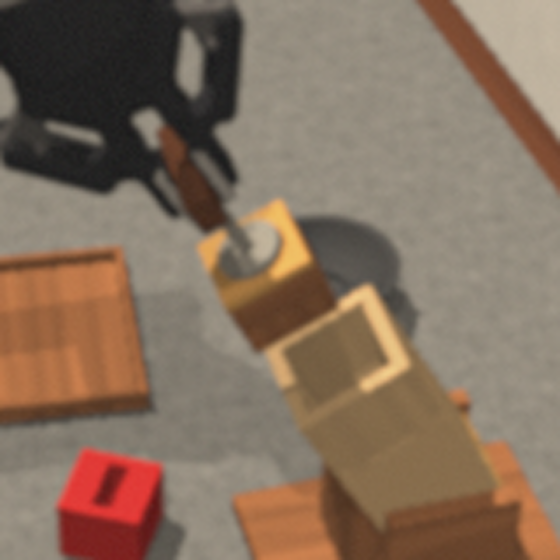

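View pics/d3.png

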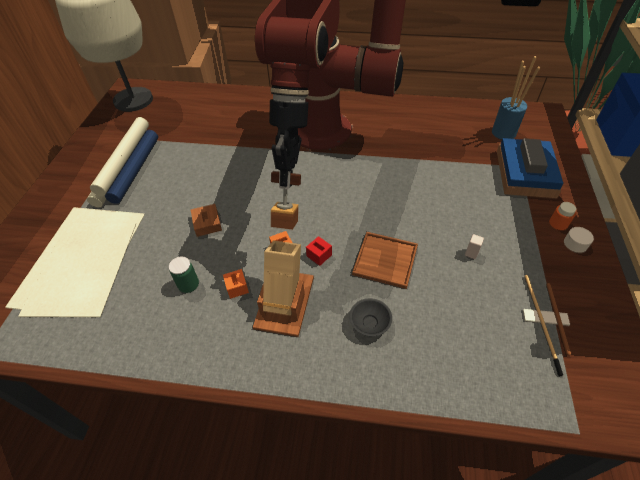

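```bash
python3 - <<'E'
from case import *
r=R.from_rotvec(ctrl.get_obs()['tool_rot']).as_matrix(); print(r[:,2],np.degrees(np.arctan2(r[1,2],r[0,2])))
plan([.537,.246,.27],down(np.degrees(np.arctan2(r[1,2],r[0,2]))),vmax=.03,wmax=5)
E
```

```text
[ 0.87036148 -0.08549707  0.48493417] -5.6102615001097575
t 13.125 dist mm [-37.5 229.3 -23.5] rotdeg tool [-29.    0.3  -1.1] rows 8 F [-0.7  0.9 -1.9] T [0.01 0.51 0.06] open 0.0128 q [-0.11 -0.41  1.99  0.03  1.05 -0.03]
[[-0.0281, -0.0005, -0.008], [-0.0281, -0.0001, -0.008], [-0.0281, 0.0004, -0.008], [-0.0281, 0.0008, -0.008], [-0.0281, 0.0012, -0.0079]]
[[-3.63, 0.04, -0.14], [-3.63, 0.04, -0.14], [-3.63, 0.04, -0.14], [-3.63, 0.04, -0.14], [-3.63, 0.04, -0.14]]
```

Call:
servo_tool --delta_pos '[[-0.018,-0.005,-0.006],[-0.028,-0.002,-0.008],[-0.028,0.0004,-0.008],[-0.028,0.0008,-0.008],[-0.028,0.0012,-0.008]]' --dr '[[-3.6,0,-0.1],[-3.6,0,-0.1],[-3.6,0,-0.1],[-3.6,0,-0.1],[-3.6,0,-0.1]]' --grip '[0,0,0,0,0]'

```text
t: 13.75
tool_pos: [0.5481, 0.1517, 0.286]
tool_rot: [-1.023, 1.138, -1.362]
contact_force: [1.3, -0.9, -3.8]
opening: 0.0127
```

```bash
python3 - <<'E'
from case import *
plan([.537,.246,.23],down(-5.6),vmax=.03,wmax=4)
E
```

```text
t 13.75 dist mm [-11.1  94.3 -56. ] rotdeg tool [-10.7   0.   -0.5] rows 4 F [ 1.3 -0.9 -3.8] T [-0.11  0.2  -0.  ] open 0.0127 q [ 0.16 -0.22  1.81 -0.04  1.37  0.26]
[[-0.0231, 0.013, -0.0076], [-0.0231, 0.0133, -0.007], [-0.0231, 0.0136, -0.0063], [-0.0232, 0.0138, -0.0057]]
[[-2.67, 0.01, -0.13], [-2.67, 0.01, -0.13], [-2.67, 0.01, -0.13], [-2.67, 0.01, -0.13]]
```

Call:
servo_tool --delta_pos '[[-0.0231,0.013,-0.0076],[-0.0231,0.0133,-0.007],[-0.0231,0.0136,-0.0063],[-0.0232,0.0138,-0.0057],[0,0,0]]' --dr '[[-2.7,0,-0.1],[-2.7,0,-0.1],[-2.7,0,-0.1],[-2.7,0,-0.1],[0,0,0]]' --grip '[0,0,0,0,0]'

```text
t: 14.38
tool_pos: [0.5385, 0.2518, 0.2286]
tool_rot: [-1.162, 1.282, -1.274]
contact_force: [-0.3, -0.3, -3.8]
opening: 0.0127
```

```bash
python3 - <<'E'
from case import *
plan([.537,.246,.15],down(-5.6),vmax=.02,wmax=4)
for n in ['side','scene','wrist']: save(ctrl.get_image(n),f't1{n}.png')
im=cv2.imread('pics/t1side.png')[100:300,160:360]; cv2.imwrite('pics/t1sc.png',cv2.resize(im,None,fx=3,fy=3,interpolation=cv2.INTER_CUBIC))
im=cv2.imread('pics/t1scene.png')[130:310,320:500]; cv2.imwrite('pics/t1cc.png',cv2.resize(im,None,fx=3,fy=3,interpolation=cv2.INTER_CUBIC))
E
```

```text
t 14.375 dist mm [ -1.5  -5.8 -78.6] rotdeg tool [ 0.1  0.2 -0.2] rows 4 F [-0.3 -0.3 -3.8] T [-0.1   0.03 -0.06] open 0.0127 q [ 0.31 -0.01  1.7   0.    1.45  0.4 ]
[[0.0016, 0.0196, -0.0002], [0.0015, 0.0196, -0.0002], [0.0015, 0.0196, -0.0002], [0.0015, 0.0196, -0.0002]]
[[0.03, 0.05, -0.06], [0.03, 0.05, -0.06], [0.03, 0.05, -0.06], [0.03, 0.05, -0.06]]
```

View pics/t1sc.png

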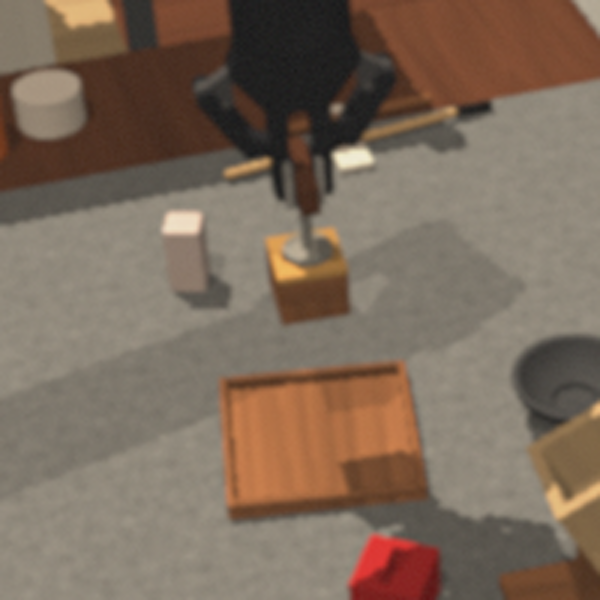

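View pics/t1cc.png

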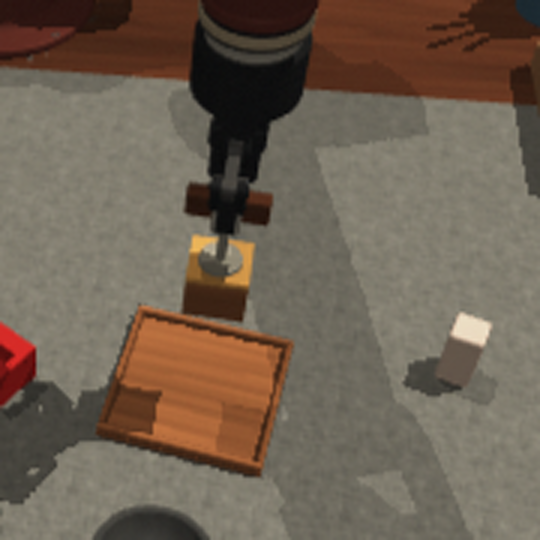

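View pics/t1wrist.png

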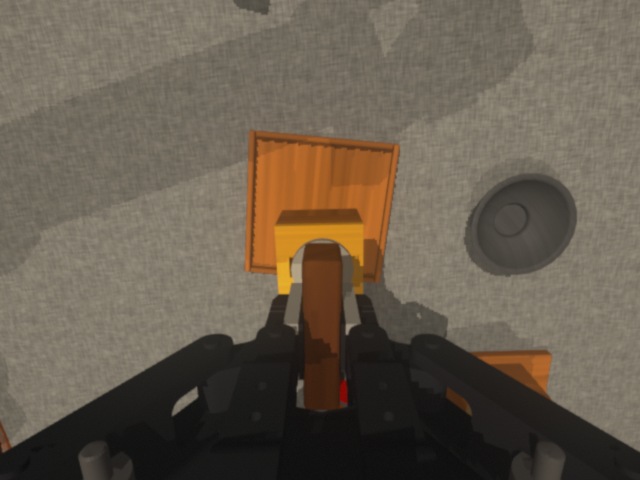

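```bash
python3 - <<'E'
from case import *
q=ctrl.camera_params('wrist')
c=[onz(q,u,.014) for u in [(251,131),(399,147),(379,281),(248,271)]]; print(np.round(c,3),np.mean(c,0))
E
```

```text
[[0.481 0.33  0.014]
 [0.618 0.303 0.014]
 [0.592 0.168 0.014]
 [0.457 0.192 0.014]] [0.53701118 0.24842986 0.014     ]
```

Call:
servo_tool --delta_pos '[[0.0016,0.0196,-0.0002],[0.0015,0.0196,-0.0002],[0.0015,0.0196,-0.0002],[0.0015,0.0196,-0.0002],[0,0,0]]' --dr '[[0,0,-0.1],[0,0,0],[0,0,0],[0,0,0],[0,0,0]]' --grip '[0,0,0,0,0]'

```text
t: 15.15
tool_pos: [0.5373, 0.2421, 0.1466]
tool_rot: [-1.158, 1.282, -1.28]
contact_force: [-0.8, -0.7, -2.8]
opening: 0.0128
```

```bash
python3 - <<'E'
from case import *
plan([.537,.246,.106],down(-5.6),vmax=.02,wmax=4)
im=ctrl.get_image('side')[150:300,190:340]; save(cv2.resize(im,None,fx=4,fy=4,interpolation=cv2.INTER_CUBIC),'t2.png')
E
```

```text
t 15.15 dist mm [ -0.3   3.9 -40.6] rotdeg tool [-0.1 -0.  -0.1] rows 3 F [-0.8 -0.7 -2.8] T [ 0.    0.03 -0.  ] open 0.0128 q [0.3  0.05 1.79 0.   1.3  0.39]
[[-0.0012, 0.0135, -0.0003], [-0.0013, 0.0135, -0.0002], [-0.0013, 0.0135, -0.0002]]
[[-0.02, -0.01, -0.05], [-0.02, -0.01, -0.05], [-0.02, -0.01, -0.05]]
```

View pics/t2.png

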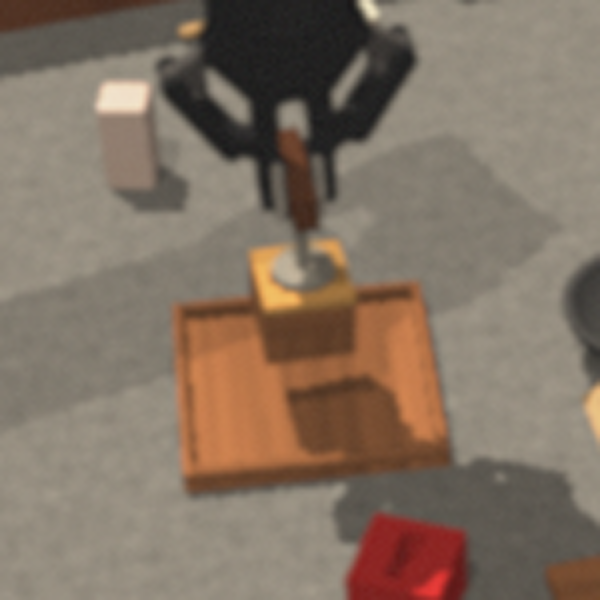

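Call:
servo_tool --delta_pos '[[-0.0012,0.0125,0],[-0.0013,0.0125,0],[-0.0013,0.008,0],[0,0.004,0]]' --dr '[[0,0,-0.1],[0,0,0],[0,0,0],[0,0,0]]' --grip '[0,0,0,0]'

```text
t: 15.7
tool_pos: [0.5403, 0.2473, 0.1108]
tool_rot: [-1.153, 1.277, -1.282]
contact_force: [-0.2, -0.1, -3.3]
opening: 0.0128
```

```bash
python3 - <<'E'
from case import *
plan([.537,.246,.103],down(-5.6),vmax=.02,wmax=4)
E
```

```text
t 15.7 dist mm [-3.3 -1.3 -7.8] rotdeg tool [-0.4 -0.  -0.2] rows 1 F [-0.2 -0.1 -3.3] T [-0.01 -0.04  0.01] open 0.0128 q [0.3  0.09 1.8  0.   1.24 0.4 ]
[[0.0017, 0.0078, -0.0033]]
[[-0.42, -0.01, -0.19]]
```

Call:
servo_tool --delta_pos '[[0,0.0025,0],[0,0.0025,0],[0,0.002,0],[0,0,0]]' --dr '[[-0.3,0,-0.2],[0,0,0],[0,0,0],[0,0,0]]' --grip '[0,0,0,0]'

```text
t: 16.2
tool_pos: [0.5408, 0.2475, 0.1038]
tool_rot: [-1.159, 1.279, -1.282]
contact_force: [-0.5, -0.3, -2.8]
opening: 0.0123
```

```bash
python3 - <<'E'
from case import *
plan([.537,.246,.102],down(-5.6),vmax=.02,wmax=4)
E
```

```text
t 16.2 dist mm [-3.8 -1.5 -1.8] rotdeg tool [-0.2 -0.  -0. ] rows 1 F [-0.5 -0.3 -2.8] T [-0.    0.05  0.02] open 0.0123 q [ 0.3   0.11  1.8  -0.    1.23  0.4 ]
[[0.0019, 0.0018, -0.0037]]
[[-0.15, -0.01, -0.0]]
```

Call:
servo_tool --delta_pos '[[0,0.0012,0],[0,0.0012,0]]' --dr '[[-0.1,0,0],[0,0,0]]' --grip '[0,0]'

```text
t: 16.45
tool_pos: [0.5416, 0.2477, 0.1025]
tool_rot: [-1.159, 1.279, -1.282]
contact_force: [-0.4, -0.8, -1.6]
opening: 0.0128
```

Call:
servo_tool --delta_pos '[[0,0.0012,0],[0,0.0012,0]]' --dr '[[-0.1,0,0],[0,0,0]]' --grip '[0,0]'

```text
t: 16.7
tool_pos: [0.542, 0.2479, 0.1022]
tool_rot: [-1.16, 1.281, -1.281]
contact_force: [-3.0, -1.0, 6.4]
opening: 0.0125
```

```bash
python3 - <<'E'
from case import *
plan([.537,.246,.102],down(-5.6),vmax=.02,wmax=4)
im=ctrl.get_image('side')[150:300,190:340]; save(cv2.resize(im,None,fx=4,fy=4,interpolation=cv2.INTER_CUBIC),'t3.png')
E
```

```text
t 16.7 dist mm [-5.  -1.9 -0.2] rotdeg tool [-0.1 -0.  -0.1] rows 1 F [-3.  -1.   6.4] T [-0.33  0.91 -0.03] open 0.0125 q [0.3  0.11 1.8  0.   1.23 0.4 ]
[[0.0024, 0.0002, -0.0048]]
[[-0.06, -0.01, -0.05]]
```

View pics/t3.png

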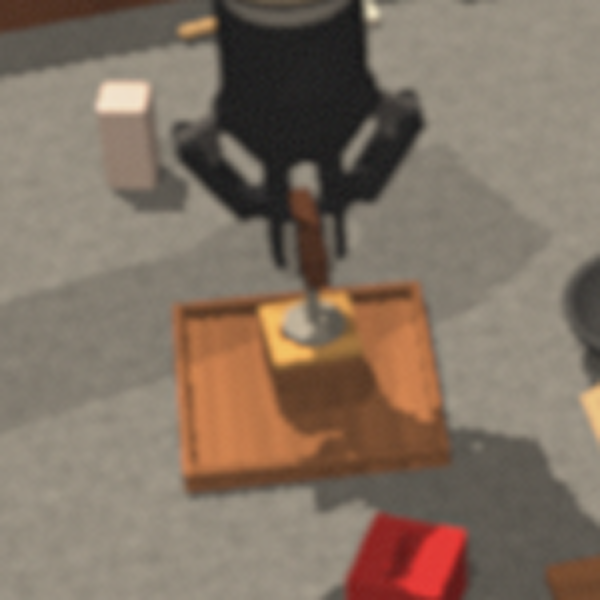

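Call:
servo_tool --delta_pos '[[0,0,0],[0,0,0],[0,0,0],[0,0,0],[0,0,0]]' --dr '[[0,0,0],[0,0,0],[0,0,0],[0,0,0],[0,0,0]]' --grip '[0.18,0.25,0.35,0.45,0.45]' --grip_force 20

```text
t: 17.38
tool_pos: [0.5429, 0.2481, 0.1024]
tool_rot: [-1.157, 1.279, -1.281]
contact_force: [-0.1, -0.5, 0.9]
opening: 0.0384
```

```bash
python3 - <<'E'
from case import *
plan([.542,.248,.2],down(-5.6),vmax=.02,wmax=4)
save(ctrl.get_image('wrist'),'t4w.png')
im=ctrl.get_image('side')[150:300,190:340]; save(cv2.resize(im,None,fx=4,fy=4,interpolation=cv2.INTER_CUBIC),'t4.png')
E
```

```text
t 17.375 dist mm [-0.9 -0.1 97.6] rotdeg tool [-0.2 -0.  -0.1] rows 5 F [-0.1 -0.5  0.9] T [ 0.06  0.01 -0.02] open 0.0384 q [0.3  0.11 1.8  0.   1.23 0.4 ]
[[0.0, -0.0195, -0.0001], [0.0, -0.0195, -0.0001], [0.0, -0.0195, -0.0001], [0.0, -0.0195, -0.0002], [0.0, -0.0195, -0.0002]]
[[-0.04, -0.0, -0.02], [-0.04, -0.0, -0.02], [-0.04, -0.0, -0.02], [-0.04, -0.0, -0.02], [-0.04, -0.0, -0.02]]
```

View pics/t4.png

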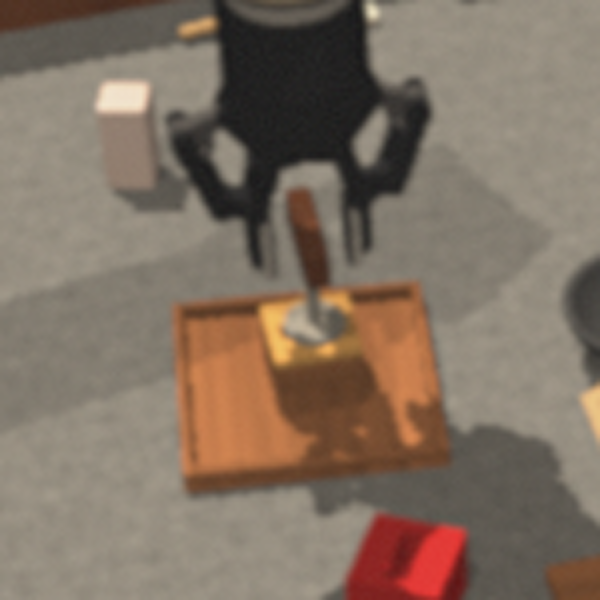

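View pics/t4w.png

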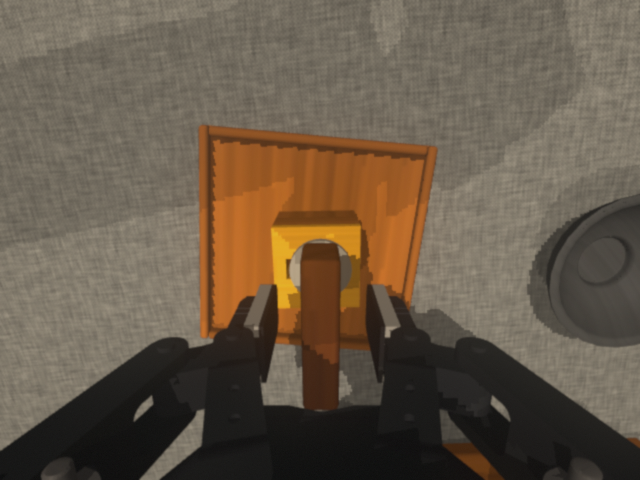

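Call:
servo_tool --delta_pos '[[0,-0.01,0],[0,-0.015,0],[0,-0.02,0],[0,-0.025,0],[0,-0.03,0]]' --dr '[[0,0,0],[0,0,0],[0,0,0],[0,0,0],[0,0,0]]' --grip '[0.5,0.5,0.5,0.5,0.5]'

```text
t: 18.1
tool_pos: [0.5419, 0.2477, 0.2077]
tool_rot: [-1.159, 1.28, -1.281]
contact_force: [0.1, 0.5, -0.1]
opening: 0.0426
```

Call:
servo_tool --delta_pos '[[0,-0.03,0],[0.03,-0.02,0],[0.04,-0.01,0],[0,0,0]]' --dr '[[0,0,0],[0,0,0],[0,0,0],[0,0,0]]' --grip '[0.5,0.5,0.5,0.5]'

```text
t: 18.6
tool_pos: [0.5371, 0.1774, 0.282]
tool_rot: [-1.145, 1.269, -1.284]
contact_force: [0.4, 0.7, 0.6]
opening: 0.0429
```

```bash
python3 - <<'E'
from case import *
o=ctrl.get_obs(); print(o['t'],o['tool_pos'],np.abs(o['dq']).max())
for n in ['wrist','side','scene']: save(ctrl.get_image(n),f'e_{n}.png')
im=cv2.imread('pics/e_side.png')[150:300,190:340]; cv2.imwrite('pics/e_s.png',cv2.resize(im,None,fx=4,fy=4,interpolation=cv2.INTER_CUBIC))
E
```

```text
18.6 [0.53705698 0.17742182 0.28197912] 0.032236413199847394
```

View pics/e_s.png

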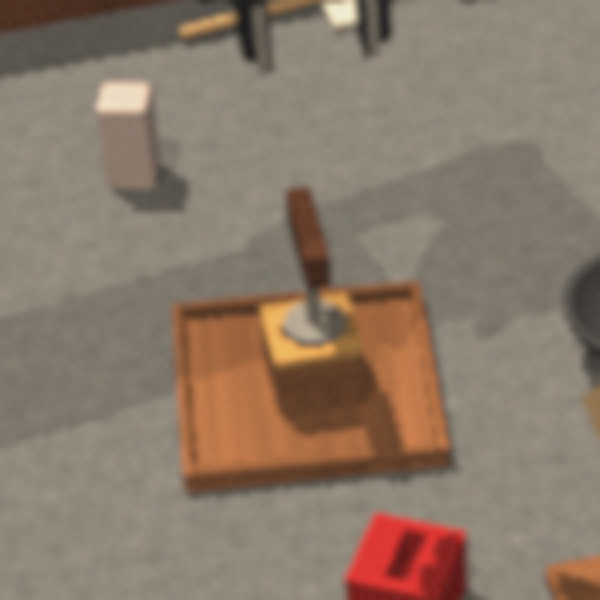

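View pics/e_wrist.png

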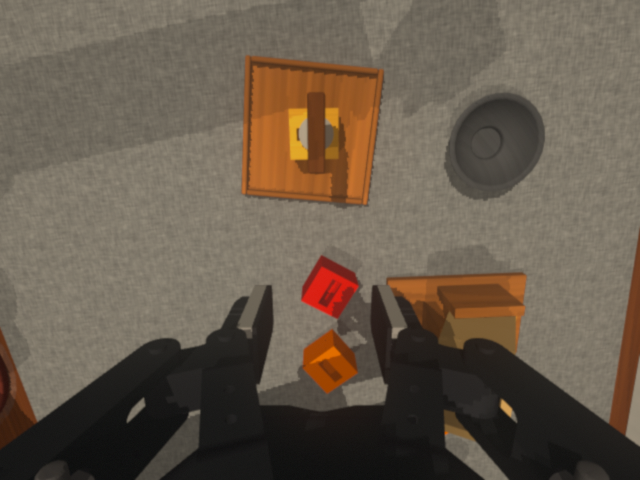

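View pics/e_scene.png

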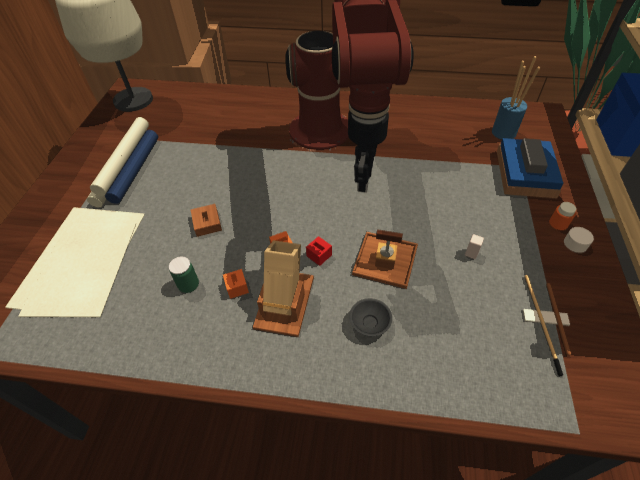

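The plug stands near the tray's centre (wrist pixel 315,134). The handle lies across its slot, the gripper is clear, and the bystanders haven't moved.

```bash
python3 -c "
from station import ctrl
print(ctrl.finish_job(), ctrl.get_obs()['t'])"
```

```text
the job is handed in; nothing more can be done
the job is handed in; nothing more can be done
```

I took the puller from its stand and pushed it into the plug until the collar met the face, with about 16 N of axial force. I turned it about 92° clockwise and drew the plug straight out by roughly 100 mm. I then set it down gently in the tray, let go, and handed the job in shortly after 18.6 s.

**Last checks:** the final pictures show:
- The plug is upright near the tray's centre, about 5 mm off by the tool's position at release.
- The collar is down on the face, the handle is square across the slot, and the gripper is clear.
- The ink bowl, canister and seal appear not to have moved.

**Disagreements:**
- **Tool position:** the measured tool position and the wrist camera differed by about 1.5 mm at the case, so I aligned the bar to the slot by the picture.
- **Drift while screwing:** the tool drifted about 4 mm sideways, and I brought it back to within 1 mm before drawing the plug.
- **Handle tilt:** after release the handle looked very slightly tilted, which I put down to the thread's play; I did not measure it.

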